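Pack moulded clips into the transit case and click its slide cover shut

TASK

Pack the black clips for dispatch: slide the case's cover fully open, lift just the top tray off the pile and set it down flat in the case, then lay every clip that is lying on the table into the tray's pockets, so that all of them go under the cover. Then slide the cover home along its rails until its orange tab clicks past the ledge. Leave the other trays in their pile, and do not knock the gauge block and punch behind the case.

Things in the scene. Friction and masses are not known exactly. Their poses are not given: they have to be found in the camera images.
- case: Blue low open-topped transit case fixed to the table, 126 x 279 mm, inside 118 (x) x 263 (y) mm; origin at the centre of its underside. Its x axis points to the back wall, which carries the ledge; y runs along its length. Inner floor 3 mm up, front and back walls 44 mm high. Steel cover rails on its two ends run on to 143 mm at -x, top at 54.5 mm.
- cover (a joint): How far the white captive cover is slid open, m, towards the case's -x: 0 = home, tab clicked (reads under 0.002); 0.135 = fully open, inside clear. Friction 1.5 N. Over the last 10 mm the orange tab (at the cover's back edge, case y = 0.09; it must be free to flex up) rides up the ledge, about 10 N; it then snaps down behind it and draws the cover home. Cover's underside is at 46 mm.
- cover_grip (a point): Centre of the black grip ridge on the cover: 14 mm thick along the case's x, 70 mm long along its y, standing 14 mm above the cover's top, which is 50 mm above the table; the point is half-way up, 57 mm above the table, at case x = 0.030 minus the joint value, case y = 0. Axes as the case's.
- tray_1_grip (a point): Top tray of the pile: grey, 110 (x) x 253 (y) x 40 mm, 0.18 kg. The point lies in the black top of its carrying rib: 10 mm thick along y, 64 mm long along x, top 37 mm above the tray's underside. The point is 30 mm above the underside, at y = -0.0405 from the tray's centre. Axes as the tray's. In the case (either way round, 4 to 5 mm play all round) it is 33 mm above the table.
- tray_1_pocket_1 (a point): Centre of the floor of the pocket at the tray's +y end of the top tray, 6 mm above the tray's underside; the pocket is 104 (x) x 78 (y) mm, made for one clip lying with its 67 mm along y; side walls and divider 14 mm above this floor, end walls 34 mm. Axes as the tray's.
- tray_1_pocket_2 (a point): Centre of the floor of the middle pocket of the top tray, 6 mm above the tray's underside; the pocket is 104 (x) x 78 (y) mm, made for one clip lying with its 67 mm along y; side walls and divider 14 mm above this floor, end walls 34 mm. Axes as the tray's.
- tray_1_pocket_3 (a point): Centre of the floor of the pocket at the tray's -y end, beyond the rib of the top tray, 6 mm above the tray's underside; the pocket is 104 (x) x 78 (y) mm, made for one clip lying with its 67 mm along y; side walls and divider 14 mm above this floor, end walls 34 mm. Axes as the tray's.
- tray_2_grip (a point): The same point of the second tray of the pile, which is to stay. A tray's 3 mm foot sits inside the walls of the tray below with 2.5 mm play; the trays lie 37 mm apart.
- tray_3_grip (a point): The same point of the bottom tray of the pile, which is to stay.
- clip_1_center (a point): Centre (half-way up, 14 mm above its underside) of a black moulded clip lying flat, 46 (its x) x 67 (its y) x 28 mm; grasp across the 46 mm. Two or all three of the clips are present.
- clip_3_center (a point): Centre of another such clip, same size and axes.
- clip_5_center (a point): Centre of another such clip, same size and axes.
- gauge_block: Grey gauge block lying behind the case, 22 x 56 x 12 mm, a bystander; origin at its underside.
- punch: Dark steel punch standing behind the case, 16 mm across, 53 mm high, a bystander; origin at its underside.

How it is judged (in metres and radians):
On the way, in this order (a step that is already met when the one before it is completed fails the run):
1. the top tray sits flat in the case (x of tray_1_grip in the frame of case between -0.009 and 0.009 m and z of tray_1_grip in the frame of case between 0.029 and 0.037 m and angle between tray_1_grip's own z axis and vertical below 0.05 rad and angle between the x axis of tray_1_grip and the x axis of case, either way round below 0.1 rad and (y of tray_1_grip in the frame of case between 0.0315 and 0.0495 m or y of tray_1_grip in the frame of case between -0.0495 and -0.0315 m)), for 0.2 s.
2. every clip present lies in that tray (x of clip_1_center in the frame of tray_1_grip between -0.045 and 0.045 m and y of clip_1_center in the frame of tray_1_grip between -0.07 and 0.15 m and z of each of clip_1_center, clip_3_center, clip_5_center in the frame of tray_1_grip below 0 m and x of clip_3_center in the frame of tray_1_grip between -0.045 and 0.045 m and y of clip_3_center in the frame of tray_1_grip between -0.07 and 0.15 m and x of clip_5_center in the frame of tray_1_grip between -0.045 and 0.045 m and y of clip_5_center in the frame of tray_1_grip between -0.07 and 0.15 m), for 0.2 s.
3. the cover is home, its tab clicked behind the ledge (value of joint cover below 0.003 m), for 0.2 s.
At the end, for the whole second after the job is handed in: The cover is clicked home (joint below 0.003 m); the top tray sits flat in the case (within 9 mm and 0.1 rad of its middle, either way round); every clip present lies inside the tray with its centre below the rib's grip point; the two other trays are within 20 mm of where they began (all of step 1 and all of step 2 and distance of each of tray_2_grip, tray_3_grip from where it was at the start of the episode below 0.02 m and value of joint cover below 0.003 m); the robot touches nothing.
It fails at once if the gauge block or the punch behind the case is shifted by more than 30 mm (distance of any of punch, gauge_block from where it was at the start of the episode above 0.03 m).
It fails at once if one of the two lower trays is lifted or dragged more than 50 mm (distance of any of tray_2_grip, tray_3_grip from where it was at the start of the episode above 0.05 m).
Of clip_1, clip_3, clip_5 only 2 to 3 are there at a start; the rules pass over those that are not, and their reading is None.
At some moment in a run one of clip_1, clip_3, clip_5 may be knocked a few centimetres aside while the robot is not near it.
It also fails if it takes over 192 s, if anything falls off the work surface, if the arm or the gripper's body presses on something with over 40 N, if the wrist force passes 120 N, or if a joint passes its speed limit or range.

ROBOT

A 6-joint arm with a two-finger parallel gripper is mounted at the origin on a cart in front of the work surface, level with it; the furniture and walls round the work are solid. World frame = base frame: x ahead of the robot, y to its left, z up, the work surface at z = 0. Lengths are in m, angles in degrees, forces in N, time in s.
With the tool pointing down it reaches from about 0.4 to 0.825 m from the base axis. Payload 7 kg.
Tool frame: the origin (TCP) lies at the very end of the fingers, on their centre line; the grasp point (between the pads) lies 19 mm behind it (r.hold_point_z is the distance from the TCP to the grasp point, in m); x points along the fingers, y is the direction in which the jaws open and shut, and the axes are right-handed (so a half turn about x gives the same grasp; the last joint's range is limited). The gripper opens to 88 mm and grips with 3 to 60 N. Pads are 19 mm wide; open, the fingers measure 130 mm over their backs; the gripper's body (78 mm by 193 mm) begins 47 mm behind the grasp point.
Start: joints at [88.929, 20.546, 0.682, 0, -70.136, -16.507], TCP at [0.204, 0.643, 0.195] pointing down, gripper open.
Joint ranges: [-176.03, 176.03], [-82.01, 121.73], [-58.28, 71.71], [-173.87, 95.51], [-174.79, -0.11], [-173.66, 173.66]. Speed limits (degrees/s): [136.94, 136.94, 172.46, 180, 180, 180].

INTERFACE

Orientations are given as [roll, pitch, yaw] about the fixed x, y, z axes, in that order (R = Rz(yaw) Ry(pitch) Rx(roll)).
In Python, from plant import r gives the robot as it stands. The module is installed in compiled form; this text tells all that it offers.
- The arm moves only by the shell command python3 -m creep 'ROWS' [FORCE]. ROWS is JSON, a list of rows, each a list of 7 numbers: the turn, a rotation vector about the tool's x, y, z in rad, then the shift along the tool's x, y, z in cm, then the opening in per cent of the stroke, from 0 (shut) to 100 (fully open). In form: [[rx, ry, rz, x, y, z, fingers], ...]. A call has 1 to 8 rows; each row shifts and turns the commanded pose from where the row before left it, along the tool's axes as they then stand; what a row does not reach is not made up. A row lasts 1/10 s, in which the tool goes at most 50 mm and 8.59 degrees, less where a joint would pass 70% of its speed; a pose out of reach is approached as far as the arm can. A call is refused whole if a number of a shift passes 5 or a number of a turn 0.15, either way. A call with a gripper value outside its range is refused whole. The fingers move at their own pace and stop on an object; FORCE is the grip in N (left out, the last holds). Time passes only in rows, so rows that do not move let the fingers close. It gives the time, the measured TCP pose, the force and the opening at its end, in the units of the state.
- r.get_state(): the state, without advancing time (a new reading comes with each control period).
- r.capture(name): name is "side" or "top" or "wrist"; returns (picture, depth): 384x512x3 uint8, blue, green, red; 384x512 float32, m along the optical axis (not along the pixel's ray), 0 where there is no reading.
- r.camera_info(name): a dict with "fovy" (degrees; the focal length in pixels is half the picture's height over the tangent of half this angle, whatever the lens; pixels are square), "cx", "cy" (the principal point, pixels), "camera_from_world" (4x4, takes a point from world to camera coordinates). Camera axes: x right, y down, z forward; pixel columns grow to the right and rows downward; lengths in m; the calibration is good to about 2 mm. The wrist camera is an equidistant fisheye: a pixel r from the principal point sees the ray r / f radians off the axis. A picture is of the moment at which its call begins: read the wrist's pose just before it. camera_info takes no time and is no camera call; for the wrist camera it gives the pose at the moment of the call.
- r.close_job(): hands the job in, once; it reports no verdict.
Trained networks look in the newest picture that a camera, given by its name, has taken for a name from the list of things; names that differ only in an ending like _2 or _b are one class to them, and where a whole thing is asked for, a point or a joint stands for the part that bears it (a point fixed in the world has none). Each returns a list of dicts, best first, with "score" (0 to 1); they miss things now and then, are a little off and sometimes report something else, mostly with a low value. They report only what shows in the picture. A call takes as long as a camera call.
- r.look_for(query, camera): "rect" ([left, top, right, bottom] in pixels, round what is visible of it).
- r.masks_of(query, camera): "pixels" (384x512 bool, what is visible of it) and "rect" ([left, top, right, bottom] in pixels, round what is visible of it).
The state is a dict: "time_s": time; "joints": joint angles; "qd": joint speeds; "joint_torque": joint torques, N m; "tcp_pos": TCP position; "eef_rot": TCP orientation; "contact_force": force on the tool from outside, world axes, zero at the start; "moment": the same for the moment, N m; "gripper_width": finger opening in m.
Only numpy, scipy, OpenCV 4.12 (cv2) and the standard library are available. Lean on these libraries where they do the work, as an engineer would, in place of code of your own. Each camera call takes 0.05 s, during which the arm holds its last target. There are 200 camera calls.

## Working session

There is one attempt and no reset: what is moved stays moved. The work goes in short steps, Python scripts to look and compute and a shell command to move; the robot and the scene stay as the last step left them, time stands still between calls to the robot, and variables do not carry over. Pictures are saved under pics/ and viewed, about 12 in all and at most 16, crops included, and the job is handed in when it is done.

```bash
mkdir -p pics; cat > h.py <<'E'
import numpy as np, cv2
from plant import r
def cam(name):
    i=r.camera_info(name); f=192/np.tan(np.radians(i['fovy']/2)); return f,i['cx'],i['cy'],np.array(i['camera_from_world'])
def cloud(name,d,c):
    f,cx,cy,T=c; v,u=np.mgrid[0:384,0:512]; x=(u-cx)/f; y=(v-cy)/f
    if name=='wrist':
        rr=np.hypot(x,y); k=np.where(rr>1e-6,np.tan(np.minimum(rr,1.5))/np.maximum(rr,1e-6),1); x=x*k;y=y*k
    P=np.stack([x*d,y*d,d],-1); Ti=np.linalg.inv(T); W=P@Ti[:3,:3].T+Ti[:3,3]; W[d<=0]=np.nan; return W
def snap(name):
    c=cam(name); im,d=r.capture(name); return im,d,cloud(name,d,c)
E
python3 - <<'E'
from h import *
s=r.get_state(); print({k:np.round(v,3) for k,v in s.items()}, r.hold_point_z)
ims=[]
for n in ['top','side']:
    im,d,W=snap(n); np.save(n+'.npy',W); cv2.imwrite(n+'.png',im); cv2.imwrite(f'pics/{n}1.png',cv2.resize(im,(800,600)))
    f,cx,cy,T=cam(n); print(n,f,cx,cy,np.linalg.inv(T)[:3,3], (d>0).mean())
    for q in ['case','cover','cover_grip','tray_1_grip','clip_1_center','gauge_block','punch']:
        for m in r.masks_of(q,n)[:5]:
            p=W[m['pixels']]; p=p[~np.isnan(p[:,0])]
            if len(p): print(q,round(m['score'],2),np.round(m['rect']),np.round(np.median(p,0),3),np.round(np.percentile(p,[3,97],axis=0),3).tolist())
E
```

```text
{'time_s': np.float64(0.0), 'joints': array([ 8.8930e+01,  2.0591e+01,  6.3400e-01, -2.1000e-02, -7.0134e+01,
       -1.6506e+01]), 'qd': array([-0.071, -0.147, -0.062, -0.045,  0.007,  0.027]), 'joint_torque': array([ 1.0000e-03, -5.8272e+01,  2.9306e+01,  6.9970e+00,  7.0000e-03,
       -0.0000e+00]), 'tcp_pos': array([0.204, 0.643, 0.194]), 'eef_rot': array([  94.316,   89.906, -103.267]), 'contact_force': array([ 0.354, -0.833,  0.719]), 'moment': array([-0.059,  0.014, -0.019]), 'gripper_width': np.float64(0.088)} 0.0188
top 474.5535305481385 257.8665003204213 191.05605823569957 [0.39648578 0.08456912 1.65670074] 0.9959716796875
case 0.77 [220. 174. 306. 234.] [0.511 0.049 0.049] [[0.437, -0.085, -0.001], [0.588, 0.178, 0.059]]
case 0.68 [123. 185. 200. 220.] [0.497 0.378 0.08 ] [[0.445, 0.253, 0.072], [0.55, 0.497, 0.111]]
cover 0.85 [224. 182. 307. 224.] [0.497 0.046 0.05 ] [[0.437, -0.08, 0.042], [0.555, 0.171, 0.059]]
cover_grip 0.83 [221. 182. 304. 225.] [0.495 0.048 0.05 ] [[0.434, -0.08, 0.041], [0.555, 0.171, 0.059]]
cover_grip 0.31 [125. 186. 204. 222.] [0.497 0.378 0.0
[... 530 characters left out ...]
514 0.009 0.049] [[0.424, -0.096, 0.003], [0.591, 0.182, 0.057]]
cover 0.71 [221. 181. 268. 236.] [0.498 0.03  0.05 ] [[0.441, -0.076, 0.047], [0.555, 0.166, 0.062]]
cover_grip 0.76 [218. 181. 271. 235.] [0.497 0.033 0.05 ] [[0.439, -0.075, 0.047], [0.557, 0.172, 0.062]]
cover_grip 0.36 [220. 264. 237. 293.] [ 0.451 -0.205  0.024] [[0.434, -0.234, -0.0], [0.476, -0.178, 0.028]]
tray_1_grip 0.89 [224. 118. 261. 164.] [0.499 0.382 0.09 ] [[0.447, 0.245, 0.078], [0.551, 0.504, 0.113]]
clip_1_center 0.65 [232. 290. 261. 317.] [ 0.495 -0.288  0.023] [[0.468, -0.319, 0.004], [0.519, -0.267, 0.029]]
punch 0.64 [218. 179. 269. 231.] [0.498 0.031 0.05 ] [[0.439, -0.076, 0.047], [0.559, 0.171, 0.062]]
```

View pics/top1.png

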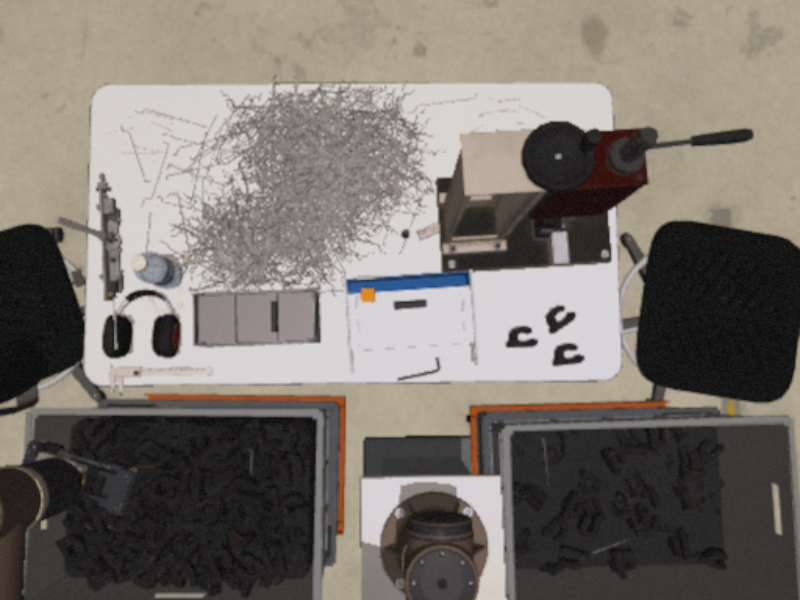

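View pics/side1.png

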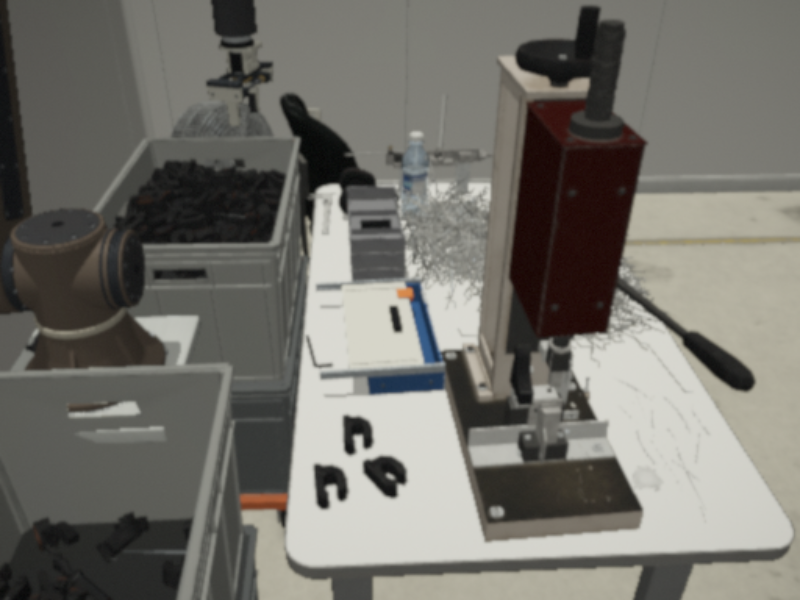

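The top view shows the tray pile at left (display ~256,317; rib at 275,317) and the case in the middle, its cover part open, with the orange tab at (368,295) and the grip at (410,304). Three clips lie at (521,337), (561,318) and (568,354), with the punch and block behind the case at (405,234) and (428,230). The side view agrees: three clips are present and the press stands beyond them. Next I'll get first estimates.

```bash
python3 - <<'E'
from h import *
from scipy.spatial.transform import Rotation as R
s=r.get_state(); print(np.round(R.from_euler('xyz',s['eef_rot'],degrees=True).as_matrix(),3))
im=cv2.imread('top.png').astype(int);W=np.load('top.npy')
X,Y,Z=W[...,0],W[...,1],W[...,2]
def comp(m,name,lo=6,hi=4000):
    n,l,st,_=cv2.connectedComponentsWithStats(m.astype(np.uint8))
    for i in range(1,n):
        if lo<=st[i,4]<=hi:
            p=W[l==i]; c,sz,a=cv2.minAreaRect((p[:,:2]*1000).astype(np.float32)); print(name,st[i,4],np.round(c),np.round(sz),round(a,1),'z',np.round(np.nanmedian(p[:,2]),3))
reg=(X>0.38)&(X<0.85)
dark=im.max(2)<70
comp(dark&(X>.4)&(X<.6)&(Y<-.15)&(Y>-.45),'clip')
comp(dark&(X>.42)&(X<.6)&(Y<.16)&(Y>-.05)&(Z>.03),'covgrip')
comp(dark&(X>.42)&(X<.6)&(Y<.5)&(Y>.26)&(Z>.06),'rib')
B,G,Rr=im[...,0],im[...,1],im[...,2]
comp((B-Rr>50)&(X>.4)&(X<.7)&(Y<.25)&(Y>-.15),'blue')
comp((Rr-B>90)&(X>.4)&(X<.7)&(Y<.25)&(Y>-.15),'orange')
comp((Z>.06)&(X>.42)&(X<.6)&(Y<.55)&(Y>.22),'pile')
comp(((Z>.035)&(X>.42)&(X<.63)&(Y<.2)&(Y>-.11)),'case')
comp(((Z>.008)&(X>.6)&(X<.75)&(Y<.1)&(Y>-.04)),'behind')
print('bins z',np.nanpercentile(Z[(X<.35)&(Y>.25)],[50,99]),np.nanpercentile(Z[(X<.35)&(Y<-.25)],[50,99]))
print('press', np.nanmin(X[(Z>.03)&(Y<-.12)&(Y>-.5)&(X>.53)]))
W2=np.load('side.npy');i2=cv2.imread('side.png');
m=(i2.max(2)<70)&(W2[...,0]>.4)&(W2[...,0]<.6)&(W2[...,1]<-.15)&(W2[...,1]>-.45); W=W2; comp(m,'clipside')
E
```

```text
[[-0.    -0.302 -0.953]
 [ 0.    -0.953  0.302]
 [-1.    -0.     0.   ]]
clip 125 [ 497. -282.] [42. 64.] 33.4 z 0.025
clip 117 [ 455. -201.] [41. 64.] 0.6 z 0.026
clip 91 [ 420. -302.] [56. 34.] 89.4 z 0.025
covgrip 53 [526.  46.] [12. 62.] 3.2 z 0.063
rib 40 [495. 498.] [99.  4.] 1.4 z 0.093
rib 65 [501. 332.] [61.  7.] 1.2 z 0.105
blue 594 [578.  49.] [ 28. 265.] 4.1 z 0.004
orange 72 [551. 137.] [33. 27.] 0.9 z 0.053
pile 3118 [522. 378.] [160. 261.] 1.7 z 0.08
pile 9 [593. 535.] [ 4. 24.] 28.1 z 0.088
pile 19 [580. 251.] [21. 34.] 85.0 z 0.075
pile 13 [586. 231.] [33.  7.] 28.5 z 0.091
case 3428 [525.  45.] [309. 209.] 89.8 z 0.049
behind 986 [675.  -5.] [150.  69.] 0.0 z 0.309
behind 55 [723.  82.] [34. 53.] 89.8 z 0.069
behind 31 [729.  48.] [39. 38.] 53.4 z 0.032
behind 21 [690.  87.] [28. 26.] 10.0 z 0.052
behind 26 [685.  52.] [13. 21.] 33.1 z 0.033
bins z [0.06361    0.63118613] [-0.17166169  0.11118969]
press 0.6031270745187626
clipside 243 [ 455. -206.] [62. 38.] 89.8 z 0.024
clipside 398 [ 496. -288.] [42. 63.] 31.2 z 0.023
clipside 264 [ 418. -309.] [58. 37.] 90.0 z 0.024
clipside 7 [ 416. -363.] [3. 5.] 72.1 z -0.128
```

```bash
cat >> h.py <<'E'
from scipy.spatial.transform import Rotation as Rot
def pose():
    s=r.get_state(); return np.array(s['tcp_pos']),Rot.from_euler('xyz',s['eef_rot'],degrees=True).as_matrix()
def goal(ang):
    a=np.radians(ang); y=np.array([np.cos(a),np.sin(a),0]); x=np.array([0,0,-1.]); return np.stack([x,y,np.cross(x,y)],1)
def plan(xyz,ang):
    "turn (rad, tool axes) first, then shift (cm) in the turned tool axes"
    p,R0=pose(); best=min((ang,ang+180),key=lambda a:np.linalg.norm(Rot.from_matrix(R0.T@goal(a)).as_rotvec()))
    G=goal(best); t=Rot.from_matrix(R0.T@G).as_rotvec(); d=G.T@(np.array(xyz)-p)*100
    print('at',np.round(p,4),'yang',round(np.degrees(np.arctan2(R0[1,1],R0[0,1])),2),'tilt',np.round(np.degrees(np.arccos(-R0[2,0])),2),'| goal yang',best,'turn',np.round(t,3),'shift cm',np.round(d,2))
E
python3 -c "
from h import *
plan([.50,.05,.30],183.5)"
```

```text
at [0.2039 0.6435 0.195 ] yang -107.58 tilt 0.0 | goal yang 183.5 turn [1.203 0.    0.   ] shift cm [-10.5  -25.93 -61.04]
```

```bash
python3 -m creep '[[0.15,0,0,-1.3,0,0,100],[0.15,0,0,-1.3,0,0,100],[0.15,0,0,-1.3,0,0,100],[0.15,0,0,-1.3,0,0,100],[0.15,0,0,-1.3,0,0,100],[0.15,0,0,-1.3,0,0,100],[0.15,0,0,-1.3,0,0,100],[0.15,0,0,-1.3,0,0,100]]'
python3 -m creep '[[0,0,0,0,-2,-4.7,100],[0,0,0,0,-2,-4.7,100],[0,0,0,0,-2,-4.7,100],[0,0,0,0,-2,-4.7,100],[0,0,0,0,-2,-4.7,100],[0,0,0,0,-2,-4.7,100],[0,0,0,0,-2,-4.7,100]]'
python3 -m creep '[[0,0,0,0,-2,-4.7,70],[0,0,0,0,-2,-4.7,60],[0,0,0,0,-2,-4.7,50],[0,0,0,0,-2,-4.7,50],[0,0,0,0,-2,-4.7,50],[0,0,0,0,-2,-4.7,50],[0,0,0,0,0,0,50],[0,0,0,0,0,0,50]]'
python3 - <<'E'
from h import *
plan([.526,.046,.2],183.5)
im,d,W=snap('wrist'); np.save('w1.npy',W); cv2.imwrite('w1.png',im); cv2.imwrite('pics/w1.png',cv2.resize(im,(800,600)))
E
```

```text
time_s: 1.6
tcp_pos: [0.2039, 0.6434, 0.2995]
eef_rot: [35.6, 90.0, 128.9]
contact_force: [-0.5, 0.6, 0.2]
gripper_width: 0.0874
time_s: 2.3
tcp_pos: [0.3617, 0.3289, 0.2994]
eef_rot: [-34.8, 89.9, 58.9]
contact_force: [1.1, 0.1, -0.3]
gripper_width: 0.0873
time_s: 3.1
tcp_pos: [0.4963, 0.0615, 0.2988]
eef_rot: [90.6, 90.0, -175.9]
contact_force: [-1.1, -0.3, -0.9]
gripper_width: 0.0437
at [0.4963 0.0615 0.2988] yang -176.54 tilt 0.02 | goal yang 183.5 turn [-0.001 -0.    -0.   ] shift cm [ 9.88 -2.87 -1.73]
```

View pics/w1.png

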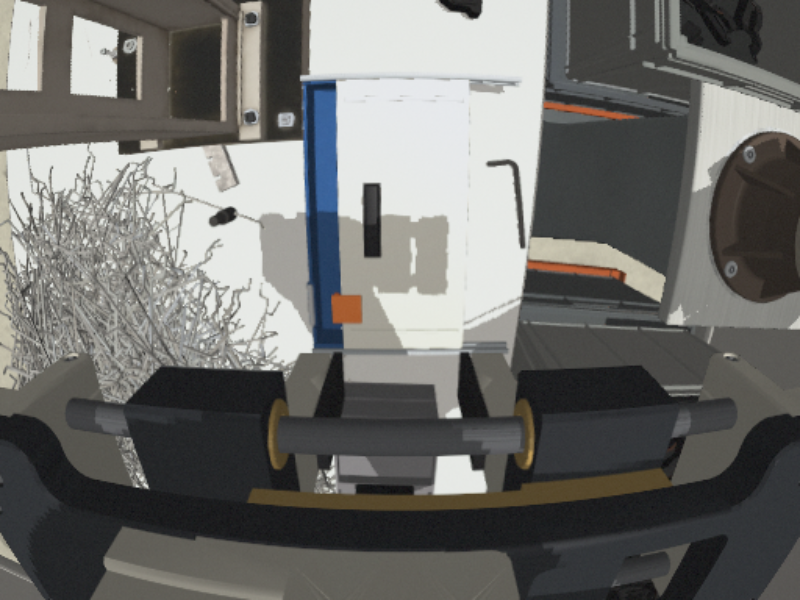

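The wrist view shows the grip ridge at display (372,220), the tab at (347,308), the blue case, and the rails clear at both ends.

```bash
python3 - <<'E'
from h import *
W=np.load('w1.npy'); im=cv2.imread('w1.png').astype(int)
X,Y,Z=np.moveaxis(W,-1,0)
def rect(m,name):
    m=cv2.morphologyEx(m.astype(np.uint8),cv2.MORPH_OPEN,np.ones((2,2)))
    n,l,st,_=cv2.connectedComponentsWithStats(m)
    for i in range(1,n):
        if st[i,4]>40:
            p=W[l==i]; c,sz,a=cv2.minAreaRect((p[:,:2]*1000).astype(np.float32)); print(name,st[i,4],np.round(c,1),np.round(sz,1),round(a,1),'z',np.round(np.nanmedian(p[:,2]),4))
B,G,R_=np.moveaxis(im,-1,0)
box=(X>.4)&(X<.66)&(Y<.21)&(Y>-.14)
rect((im.max(2)<80)&(X>.44)&(X<.56)&(Y<.12)&(Y>-.05)&(Z>.04),'grip')
rect((R_-B>70)&box,'tab')
rect((B-R_>40)&box&(Z>.035),'bluewall'); rect((B-R_>40)&box,'blue')
for y in np.arange(-.06,.2,.02):
    m=(abs(Y-y)<.004)&(Z>.035)&(X>.4)&(X<.64)
    m2=m&(B-R_>40); m3=m&(im.min(2)>120)&(Z>.044)
    print(round(y,2),np.round([np.nanmin(X[m2]) if m2.any() else 0,np.nanmax(X[m2]) if m2.any() else 0,np.nanmin(X[m3]) if m3.any() else 0,np.nanmax(X[m3]) if m3.any() else 0],4))
for x in (.46,.5,.54,.58):
    m=(abs(X-x)<.004)&(Z>.0525)&(Z<.06); print(x,np.round(np.nanpercentile(Y[m&(Y<0)&(Y>-.14)],[0,50,100]),4),np.round(np.nanpercentile(Y[m&(Y>.1)&(Y<.22)],[0,50,100]),4)) if m.any() else 0
E
```

```text
grip 492 [522.9  51. ] [14.4 71.5] 2.9 z 0.0643
grip 26153 [444.2 364.4] [257.3 680.8] 34.9 z 0.4217
grip 6563 [291.2 171.9] [ 69.9 460.3] 53.4 z 0.4201
tab 330 [542.  154.6] [58.3 17. ] 62.6 z 0.0549
bluewall 201 [590.8 -41.3] [91.7 28.2] 74.1 z 0.0431
bluewall 77 [588.9  31.4] [ 2.8 44.9] 2.3 z 0.0433
bluewall 42 [583.9 106.6] [ 2.6 33.3] 3.8 z 0.0435
blue 204 [590.8 -41.3] [91.7 28.2] 74.1 z 0.0431
blue 1989 [571.2  52. ] [ 30.7 263.2] 3.7 z 0.0037
blue 80 [588.9  31.4] [ 2.8 44.9] 2.3 z 0.0433
blue 42 [583.9 106.6] [ 2.6 33.3] 3.8 z 0.0435
-0.06 [0.5934 0.5968 0.44   0.6393]
-0.04 [0.563  0.5958 0.4387 0.6397]
-0.02 [0.5908 0.5951 0.4387 0.5945]
0.0 [0.5898 0.5926 0.4371 0.5941]
0.02 [0.5886 0.5921 0.4129 0.559 ]
0.04 [0.5873 0.5901 0.4352 0.5914]
0.06 [0.5877 0.5896 0.4333 0.577 ]
0.08 [0.5858 0.5877 0.4331 0.5556]
0.1 [0.5841 0.5861 0.431  0.6327]
0.12 [0.5839 0.586  0.4288 0.5875]
0.14 [0.     0.     0.4285 0.5859]
0.16 [0.5809 0.581  0.4279 0.6371]
0.18 [0.5507 0.5813 0.4142 0.6392]
0.46 [-0.0949 -0.091  -0.0131] [0.1063 0.1782 0.1838]
0.5 [-0.0931 -0.0896 -0.0618] [0.1181 0.1802 0.1859]
0.54 [-0.0894 -0.0863 -0.0272] [0.1092 0.1426 0.1883]
0.58 [-0.0871 -0.0854 -0.0837] [0.1843 0.1872 0.1892]
```

```bash
python3 -c "
from h import *
plan([.523,.0505,.054],183.5)"
```

```text
at [0.496  0.0625 0.2989] yang -176.42 tilt 0.01 | goal yang 183.5 turn [ 0.001  0.    -0.   ] shift cm [24.49 -2.62 -1.37]
```

```bash
python3 -m creep '[[0,0,0,4.5,-1.3,-0.7,50],[0,0,0,4.5,-1.3,-0.7,50],[0,0,0,4.5,0,0,50],[0,0,0,4.5,0,0,50],[0,0,0,3.5,0,0,50],[0,0,0,2,0,0,50],[0,0,0,0.9,0,0,50],[0,0,0,0,0,0,50]]' 20
python3 -m creep '[[0,0,0,0,0,0,0],[0,0,0,0,0,0,0],[0,0,0,0,0,0,0],[0,0,0,0,0,0,0],[0,0,0,0,0,0,0]]'
python3 -m creep '[[0,0,0,0,1,0,0],[0,0,0,0,2,0,0],[0,0,0,0,2,0,0],[0,0,0,0,2,0,0],[0,0,0,0,2,0,0],[0,0,0,0,1,0,0],[0,0,0,0,0,0,0]]'
```

```text
time_s: 3.95
tcp_pos: [0.5223, 0.0516, 0.0543]
eef_rot: [111.9, 89.9, -154.4]
contact_force: [1.3, -0.8, -0.0]
gripper_width: 0.0437
time_s: 4.45
tcp_pos: [0.5231, 0.0505, 0.0554]
eef_rot: [-68.4, 90.0, 25.3]
contact_force: [0.2, 0.2, 0.3]
gripper_width: 0.0091
time_s: 5.15
tcp_pos: [0.422, 0.0439, 0.0552]
eef_rot: [-37.1, 90.0, 56.5]
contact_force: [0.1, 0.1, -0.0]
gripper_width: 0.0005
```

```bash
python3 -m creep '[[0,0,0,-4,0,0,0],[0,0,0,-4,0,0,0],[0,0,0,-4,0,0,0],[0,0,0,-4,0,0,20],[0,0,0,0,0,0,30],[0,0,0,0,0,0,30]]'
python3 - <<'E'
from h import *
im,d,W=snap('top'); cv2.imwrite('pics/t2.png',cv2.resize(im[140:260,180:340],(800,600)))
im,d,W=snap('wrist'); cv2.imwrite('pics/w2.png',cv2.resize(im,(800,600)))
X,Y,Z=np.moveaxis(W,-1,0)
m=(im.max(2)<80)&(X>.36)&(X<.56)&(Y<.12)&(Y>-.05)&(Z>.04)&(Z<.08); p=W[m]; print(m.sum(), cv2.minAreaRect((p[:,:2]*1000).astype(np.float32)),np.nanmedian(p,0))
E
```

```text
time_s: 5.75
tcp_pos: [0.4242, 0.0446, 0.2159]
eef_rot: [-60.0, 89.8, 33.7]
contact_force: [0.6, 0.5, 0.2]
gripper_width: 0.0189
731 ((524.2278442382812, 47.8672981262207), (16.018098831176758, 70.19356536865234), 3.766049385070801) [0.52301584 0.04514914 0.06409709]
```

View pics/w2.png

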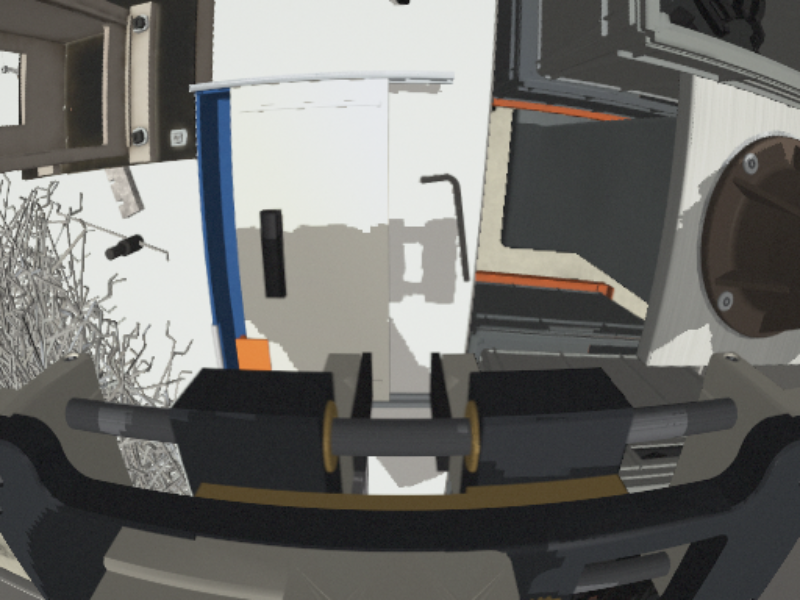

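The jaws slid off the low ridge and the cover hasn't moved (ridge still at display 272,253). I'll push it with shut fingers from the +x side instead.

```bash
python3 -m creep '[[0,0,0,0,-4.5,0,0],[0,0,0,0,-4.5,0,0],[0,0,0,0,-4.5,0,0],[0,0,0,4,0,0,0],[0,0,0,4,0,0,0],[0,0,0,4,0,0,0],[0,0,0,3,0,0,0],[0,0,0,1.3,0,0,0]]' 20
python3 -m creep '[[0,0,0,0,0,0,0],[0,0,0,0,0.7,0,0],[0,0,0,0,1,0,0],[0,0,0,0,1,0,0]]'
python3 -m creep '[[0,0,0,0,1.5,0,0],[0,0,0,0,1.5,0,0],[0,0,0,0,1.5,0,0],[0,0,0,0,1,0,0],[0,0,0,0,0,0,0]]'
```

```text
time_s: 6.65
tcp_pos: [0.5551, 0.0516, 0.0475]
eef_rot: [107.8, 89.6, -158.5]
contact_force: [1.1, -1.1, -0.4]
gripper_width: 0.0004
time_s: 7.05
tcp_pos: [0.5307, 0.0513, 0.0533]
eef_rot: [-67.2, 89.9, 26.4]
contact_force: [0.4, 0.6, -0.0]
gripper_width: 0.0007
time_s: 7.55
tcp_pos: [0.475, 0.0475, 0.0529]
eef_rot: [-57.8, 89.9, 35.9]
contact_force: [-0.8, -0.8, 0.3]
gripper_width: 0.0007
```

```bash
python3 -m creep '[[0,0,0,0,1,0,0],[0,0,0,0,1,0,0],[0,0,0,0,1,0,0],[0,0,0,0,0,0,0]]'
python3 - <<'E'
from h import *
im,d,W=snap('top'); cv2.imwrite('pics/t3.png',cv2.resize(im[150:250,190:323],(800,600)))
im,d,W=snap('wrist'); cv2.imwrite('pics/w3.png',cv2.resize(im,(800,600))); print(r.get_state()['contact_force'])
E
```

```text
time_s: 7.95
tcp_pos: [0.4446, 0.0453, 0.0519]
eef_rot: [93.6, 90.0, -172.7]
contact_force: [0.1, 0.9, 0.1]
gripper_width: 0.0002
[ 0.19235901  0.46310775 -0.97132162]
```

View pics/w3.png

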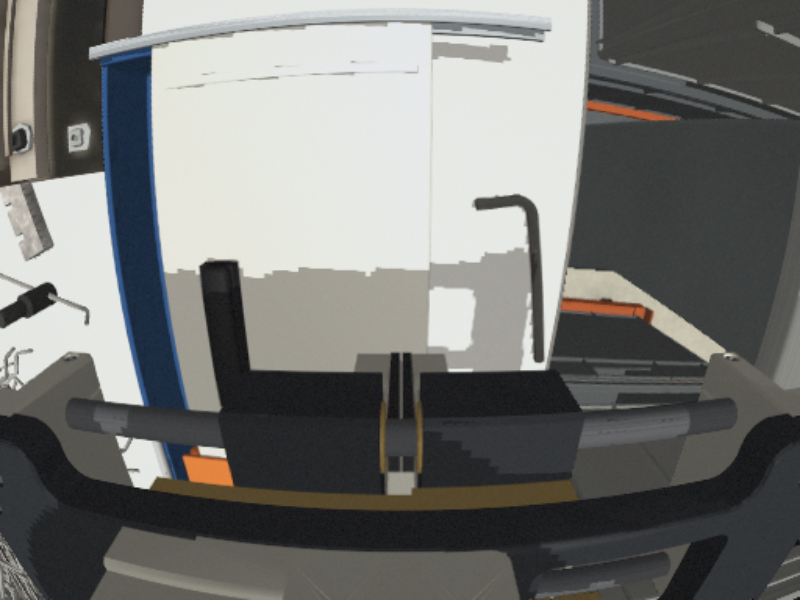

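The wrist view shows the ridge still at display (220,262)–(240,375), though the TCP has passed over it at a reported 52 mm. I'll check the real finger height from the side camera.

```bash
python3 - <<'E'
from h import *
im,d,W=snap('side'); cv2.imwrite('pics/s4.png',cv2.resize(im[100:260,160:373],(800,600),interpolation=cv2.INTER_CUBIC))
c=cam('side'); f,cx,cy,T=c; p,R0=pose()
for q in (p,p+[0,0,.1],[.523,.0505,.064]):
    k=T[:3,:3]@q+T[:3,3]; print(np.round(q,3),np.round([f*k[0]/k[2]+cx,f*k[1]/k[2]+cy],1))
E
```

```text
[0.446 0.046 0.052] [224.6 205.7]
[0.446 0.046 0.152] [223.6 174.8]
[0.523 0.05  0.064] [251.9 200.5]
```

View pics/s4.png

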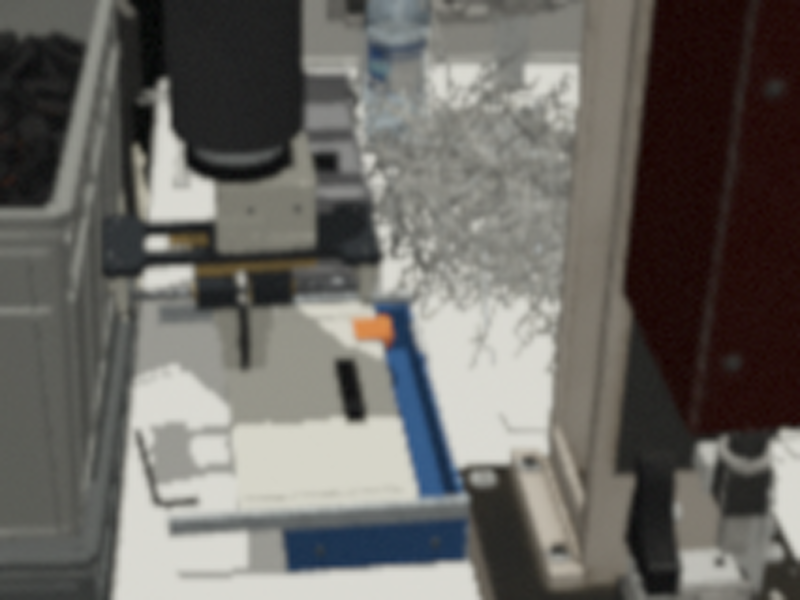

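```bash
python3 - <<'E'
from h import *
im,d,W=snap('wrist'); p,R0=pose(); print(p)
for u in (250,253,256,259,262):
    print(u,[(v,np.round(W[v,u],3).tolist(),im[v,u].tolist()) for v in (222,226,230,240,250)])
f,cx,cy,T=cam('wrist'); Ti=np.linalg.inv(T); print(np.round(Ti,3)); print(np.round(R0.T@(Ti[:3,3]-p),4))
im,d,W=snap('side')
for v in (190,194,196,197,198,199,200,202): print(v,np.round(W[v,225],3),im[v,225])
print(r.get_state()['contact_force'],r.get_state()['joints'])
E
```

```text
[0.44654914 0.04581404 0.05203997]
250 [(222, [0.451, 0.05, 0.051], [148, 160, 163]), (226, [0.451, 0.036, 0.087], [54, 56, 55]), (230, [0.451, 0.036, 0.092], [40, 41, 41]), (240, [0.451, 0.037, 0.103], [20, 19, 19]), (250, [0.451, 0.037, 0.113], [25, 24, 23])]
253 [(222, [0.449, 0.05, 0.051], [151, 159, 164]), (226, [0.45, 0.037, 0.086], [28, 30, 29]), (230, [0.45, 0.036, 0.092], [28, 26, 27]), (240, [0.45, 0.037, 0.103], [28, 28, 26]), (250, [0.449, 0.036, 0.114], [27, 27, 28])]
256 [(222, [0.447, 0.05, 0.051], [152, 163, 165]), (226, [0.447, 0.053, 0.05], [117, 124, 127]), (230, [0.447, 0.056, 0.051], [104, 112, 114]), (240, [0.446, 0.064, 0.051], [90, 95, 95]), (250, [0.446, 0.073, 0.05], [88, 91, 94])]
259 [(222, [0.445, 0.049, 0.052], [151, 162, 165]), (226, [0.446, 0.036, 0.086], [29, 26, 25]), (230, [0.446, 0.036, 0.092], [26, 23, 23]), (240, [0.446, 0.036, 0.104], [20, 19, 21]), (250, [0.446, 0.036, 0.114], [23, 24, 23])]
262 [(222, [0.443, 0.049, 0.052], [149, 161, 163]), (226, [0.444, 0.036, 0.087], [43, 46, 46]), (230, [0.445, 0.036, 0.092], [27, 30, 27]), (240, [0.445, 0.036, 0.103], [25, 24, 27]), (250, [0.445, 0.036, 0.114], [17, 19, 18])]
[[-0.998 -0.06  -0.02   0.453]
 [-0.063  0.948  0.311 -0.039]
 [ 0.     0.311 -0.95   0.242]
 [ 0.     0.     0.     1.   ]]
[-0.1904 -0.0007 -0.0847]
190 [0.449 0.034 0.111] [41 43 44]
194 [0.449 0.045 0.091] [37 39 40]
196 [0.448 0.099 0.05 ] [41 43 44]
197 [0.448 0.093 0.05 ] [59 64 64]
198 [0.448 0.084 0.052] [ 96 105 105]
199 [0.448 0.085 0.048] [124 134 135]
200 [0.448 0.075 0.052] [135 146 146]
202 [0.448 0.065 0.051] [138 149 150]
[ 0.08660685 -0.84845891  0.07398116] [ 3.11558275e+01  7.94613289e+00 -3.79691602e+01  8.47256493e-03
 -4.40715433e+01 -2.74902289e+01]
```

The fingertips measure z≈0.086 in both cameras while the reported TCP is 0.052, so the tip is about 34 mm short. I'll check whether that depends on the opening.

```bash
python3 -m creep '[[0,0,0,-3,0,0,100],[0,0,0,-3,0,0,100],[0,0,0,-3,0,0,100],[0,0,0,0,0,0,100],[0,0,0,0,0,0,100],[0,0,0,0,0,0,100]]'
cat >> h.py <<'E'
def tips():
    im,d,W=snap('wrist'); p,R0=pose(); L=(W-p)@R0
    m=(np.abs(L[...,2])<.03)&(L[...,0]>-.12)&(L[...,0]<.02)&(np.abs(L[...,1])<.08)&(im.max(2)<75)
    q=L[m]; print('width',round(r.get_state()['gripper_width'],4),'tip x (tool)',np.round(np.percentile(q[:,0],[90,95,99,100]),4),len(q)); return q
E
python3 - <<'E'
from h import *
q=tips()
for s in (-1,1):
    k=q[(q[:,1]*s>0)&(q[:,0]>-.08)]; print(np.round(np.percentile(k,[1,50,99],axis=0),4).tolist())
E
python3 -m creep '[[0,0,0,0,0,0,50],[0,0,0,0,0,0,50],[0,0,0,0,0,0,50],[0,0,0,0,0,0,50]]'
python3 -c "
from h import *
tips()"
python3 -m creep '[[0,0,0,0,0,0,0],[0,0,0,0,0,0,0],[0,0,0,0,0,0,0],[0,0,0,0,0,0,0],[0,0,0,0,0,0,0]]'
python3 -c "
from h import *
tips()"
```

```text
time_s: 8.8
tcp_pos: [0.4456, 0.0454, 0.1411]
eef_rot: [103.1, 89.9, -163.3]
contact_force: [-0.0, -0.8, -0.4]
gripper_width: 0.0426
width 0.0466 tip x (tool) [-0.0522 -0.0437 -0.0359 -0.0314] 4345
[[-0.0794, -0.037, -0.0112], [-0.0592, -0.0229, -0.0085], [-0.0343, -0.022, 0.0092]]
[[-0.0796, 0.0204, -0.0112], [-0.0583, 0.0212, -0.0084], [-0.035, 0.0361, 0.0095]]
time_s: 9.25
tcp_pos: [0.446, 0.0456, 0.1418]
eef_rot: [118.7, 90.0, -147.7]
contact_force: [-0.3, 0.2, 1.2]
gripper_width: 0.0438
width 0.0438 tip x (tool) [-0.0518 -0.0439 -0.0362 -0.0328] 4324
time_s: 9.8
tcp_pos: [0.4461, 0.0456, 0.142]
eef_rot: [-30.9, 90.0, 62.8]
contact_force: [-0.5, -0.2, -0.4]
gripper_width: 0.0094
width 0.0054 tip x (tool) [-0.0605 -0.0502 -0.0388 -0.0335] 3582
```

The offset is constant: the visible tip is always 34 mm behind the reported TCP along the tool axis. I'll allow for it (TCP z = tip z − 0.034) and push again.

```bash
python3 -m creep '[[0,0,0,0,-4,0,0],[0,0,0,0,-4,0,0],[0,0,0,0,-2.7,0,0],[0,0,0,4,0,0,0],[0,0,0,4,0,0,0],[0,0,0,3,0,0,0],[0,0,0,1,0,0,0],[0,0,0,0,0,0,0]]' 20
python3 -m creep '[[0,0,0,0.2,0,0,0],[0,0,0,0,0.5,0,0],[0,0,0,0,0.5,0,0],[0,0,0,0,0.5,0,0],[0,0,0,0,0.5,0,0],[0,0,0,0,0,0,0]]'
python3 - <<'E'
from h import *
tips(); im,d,W=snap('wrist'); cv2.imwrite('pics/w5.png',cv2.resize(im,(800,600)))
E
```

```text
time_s: 10.65
tcp_pos: [0.5528, 0.0522, 0.0213]
eef_rot: [123.8, 89.9, -142.5]
contact_force: [-0.0, -0.4, 0.7]
gripper_width: 0.0
time_s: 11.25
tcp_pos: [0.5321, 0.0512, 0.0204]
eef_rot: [-24.0, 90.0, 69.7]
contact_force: [-0.7, 0.5, -0.0]
gripper_width: 0.0005
width 0.0002 tip x (tool) [-0.0085  0.0021  0.0132  0.0171] 5326
```

View pics/w5.png

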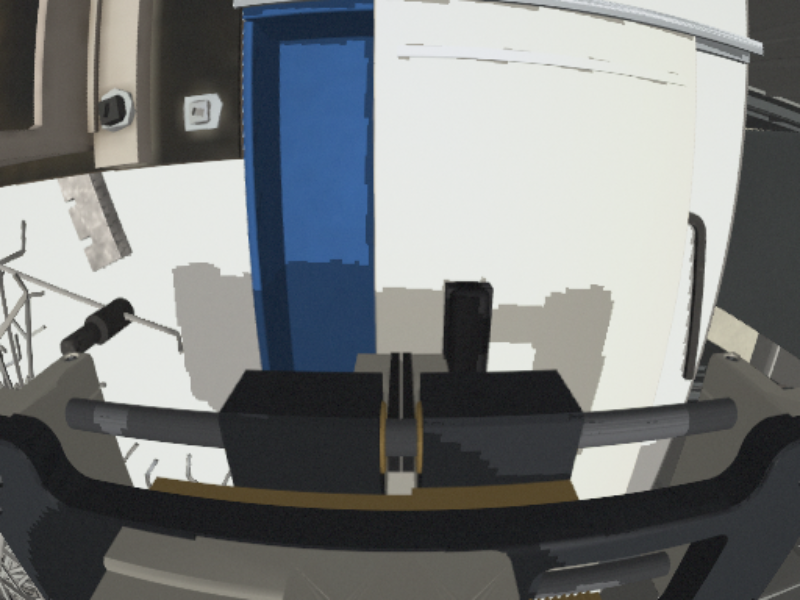

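The cover is now opening: the ridge at (467,320) is against the fingers and the floor shows. Continuing.

```bash
python3 -m creep '[[0,0,0,0,1,0,0],[0,0,0,0,1.3,0,0],[0,0,0,0,1.3,0,0],[0,0,0,0,1.3,0,0],[0,0,0,0,1.3,0,0],[0,0,0,0,1,0,0],[0,0,0,0,0.6,0,0],[0,0,0,0,0,0,0]]'
python3 -m creep '[[0,0,0,0,0.3,0,0],[0,0,0,0,0.3,0,0],[0,0,0,0,0,0,0]]'
python3 -m creep '[[0,0,0,0,0.3,0,0],[0,0,0,0,0,0,0]]'
python3 -m creep '[[0,0,0,0,0.3,0,0],[0,0,0,0,0,0,0]]'
```

```text
time_s: 12.15
tcp_pos: [0.4537, 0.0458, 0.02]
eef_rot: [111.5, 89.9, -154.8]
contact_force: [0.2, 0.6, -0.6]
gripper_width: 0.0004
time_s: 12.45
tcp_pos: [0.4489, 0.0457, 0.0199]
eef_rot: [115.7, 90.0, -150.7]
contact_force: [0.1, 0.6, 0.7]
gripper_width: 0.0004
time_s: 12.65
tcp_pos: [0.4458, 0.0455, 0.0199]
eef_rot: [93.8, 90.0, -172.5]
contact_force: [-0.3, -0.1, 0.1]
gripper_width: 0.0007
time_s: 12.85
tcp_pos: [0.4456, 0.0462, 0.0205]
eef_rot: [-77.8, 89.7, 15.9]
contact_force: [8.6, -3.1, -5.6]
gripper_width: 0.0005
```

The cover hit its stop at 8.6 N, so it is fully open. Now over to the pile with the jaws along y.

```bash
python3 -m creep '[[0,0,0,0,-0.5,0,0],[0,0,0,-4.5,0,0,50],[0,0,0,-4.5,0,0,50],[0,0,0,-4.5,0,0,50],[-0.15,0,0,-4.5,0,0,50],[-0.15,0,0,0,0,0,50],[-0.15,0,0,0,0,0,50],[-0.15,0,0,0,0,0,50]]'
python3 -m creep '[[-0.15,0,0,0,0,0,50],[-0.15,0,0,0,0,0,50],[-0.15,0,0,0,0,0,50],[-0.15,0,0,0,0,0,50],[-0.15,0,0,0,0,0,50],[-0.15,0,0,0,0,0,50],[-0.04,0,0,0,0,0,50]]'
python3 -m creep '[[0,0,0,0,-4.5,-1,50],[0,0,0,0,-4.5,-1,50],[0,0,0,0,-4.5,-1,50],[0,0,0,0,-4.5,-1,50],[0,0,0,0,-4.5,-1,50],[0,0,0,0,-4.5,0,50],[0,0,0,0,0,0,50]]'
python3 - <<'E'
from h import *
plan([.501,.332,.056],-88.7)
im,d,W=snap('wrist'); np.save('w6.npy',W);cv2.imwrite('w6.png',im);cv2.imwrite('pics/w6.png',cv2.resize(im,(800,600)))
X,Y,Z=np.moveaxis(W,-1,0)
m=(im.max(2)<70)&(X>.44)&(X<.56)&(Y>.25)&(Y<.45)&(Z>.095)&(Z<.125); 
m=cv2.morphologyEx(m.astype(np.uint8),cv2.MORPH_OPEN,np.ones((2,2)))>0
p=W[m]; print(len(p),cv2.minAreaRect((p[:,:2]*1000).astype(np.float32)),np.nanpercentile(p,[2,50,98],axis=0).round(4).tolist())
E
```

```text
time_s: 13.65
tcp_pos: [0.4476, 0.0457, 0.2001]
eef_rot: [17.6, 90.0, 146.0]
contact_force: [-1.0, 0.1, -1.0]
gripper_width: 0.043
time_s: 14.35
tcp_pos: [0.4475, 0.0456, 0.1996]
eef_rot: [11.2, 89.9, -166.6]
contact_force: [0.4, -0.1, 0.7]
gripper_width: 0.044
time_s: 15.05
tcp_pos: [0.4886, 0.3213, 0.1984]
eef_rot: [37.7, 89.9, -140.3]
contact_force: [-0.3, -1.3, -0.2]
gripper_width: 0.0439
at [0.4886 0.3213 0.1984] yang -87.93 tilt 0.13 | goal yang -88.7 turn [ 0.013  0.002 -0.001] shift cm [14.24 -1.04 -1.26]
1206 ((nan, nan), (0.0, 0.0), 0.0) [[0.4484, 0.2499, 0.0804], [0.5022, 0.3287, 0.1115], [0.553, 0.3377, 0.1153]]
```

View pics/w6.png

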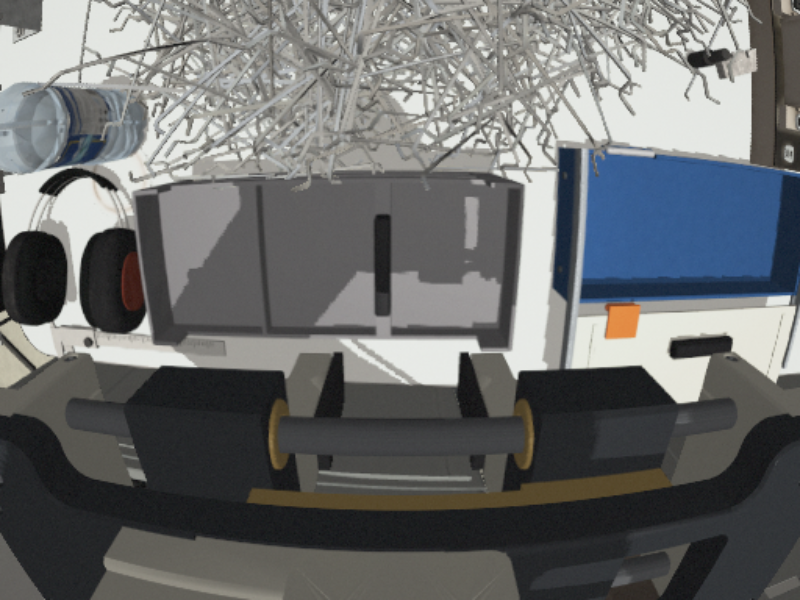

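The view shows the rib at display (382,265), the tray walls, and the case now fully uncovered on the right.

```bash
python3 - <<'E'
from h import *
W=np.load('w6.npy');im=cv2.imread('w6.png').astype(int)
X,Y,Z=np.moveaxis(W,-1,0); u=np.arange(512)[None]+0*X; v=np.arange(384)[:,None]+0*X
m=(im.max(2)<60)&(u>230)&(u<258)&(v>130)&(v<208)&(Z>.105)&(Z<.118)
p=W[m]; print('rib',len(p),cv2.minAreaRect((p[:,:2]*1000).astype(np.float32)),p.mean(0).round(4))
# tray walls top
t=(Z>.1)&(Z<.12)&(X>.43)&(X<.57)&(Y>.22)&(Y<.54)&(v<225)
p=W[t]; print('tray',cv2.minAreaRect((p[:,:2]*1000).astype(np.float32)), np.median(Z[t]))
B,G,R_=np.moveaxis(im,-1,0)
b=(B-R_>40)&(Z<.012)&(X>.44)&(X<.62)&(Y>-.12)&(Y<.22); p=W[b]; print('floor',cv2.minAreaRect((p[:,:2]*1000).astype(np.float32)),np.percentile(p,[1,99],axis=0).round(4).tolist())
b=(B-R_>40)&(Z>.038)&(Z<.05)&(X>.56)&(X<.63); p=W[b]; print('backwall',len(p),np.polyfit(p[:,1],p[:,0],1).round(4),np.percentile(p,[2,98],axis=0).round(3).tolist())
print('hay z max near', np.nanmax(Z[(X>.57)&(X<.75)&(Y>.1)&(Y<.5)]))
E
```

```text
rib 588 ((499.3158264160156, 333.61785888671875), (62.82276153564453, 9.346160888671875), 1.8052698373794556) [0.5011 0.3335 0.1112]
tray ((507.49853515625, 378.6630859375), (130.38035583496094, 260.71014404296875), 1.7049121856689453) 0.11151658978276621
floor ((517.9143676757812, 45.297019958496094), (138.01776123046875, 283.320068359375), 3.423872232437134) [[0.466, -0.0809, 0.0018], [0.5873, 0.1581, 0.0057]]
backwall 258 [-0.0593  0.5915] [[0.581, -0.057, 0.038], [0.596, 0.168, 0.046]]
hay z max near 0.18191483994406119
```

```bash
python3 -m creep '[[0,0,0,0,-0.6,-0.65,50],[0,0,0,2,-0.6,-0.65,50],[0,0,0,4,0,0,50],[0,0,0,4,0,0,50],[0,0,0,3,0,0,50],[0,0,0,1.2,0,0,50],[0,0,0,0,0,0,50]]' 25
python3 -m creep '[[0,0,0,0,0,0,0],[0,0,0,0,0,0,0],[0,0,0,0,0,0,0],[0,0,0,0,0,0,0],[0,0,0,0,0,0,0],[0,0,0,0,0,0,0]]'
python3 -m creep '[[0,0,0,-0.5,0,0,0],[0,0,0,-1,0,0,0],[0,0,0,-1.5,0,0,0],[0,0,0,-3,0,0,0],[0,0,0,-3,0,0,0],[0,0,0,-3,0,0,0],[0,0,0,0,0,0,0]]'
python3 - <<'E'
from h import *
im,d,W=snap('side'); cv2.imwrite('pics/s7.png',cv2.resize(im[60:220,160:373],(800,600),interpolation=cv2.INTER_CUBIC))
p,R0=pose();print(p,np.degrees(np.arctan2(R0[1,1],R0[0,1])))
im,d,W=snap('wrist');np.save('w7.npy',W);cv2.imwrite('w7.png',im)
E
```

```text
time_s: 15.8
tcp_pos: [0.5014, 0.3282, 0.0567]
eef_rot: [49.0, 89.8, -129.2]
contact_force: [-0.6, 0.8, 0.3]
gripper_width: 0.0438
time_s: 16.4
tcp_pos: [0.5024, 0.3308, 0.059]
eef_rot: [-133.2, 89.9, 48.7]
contact_force: [-0.4, 2.8, 5.7]
gripper_width: 0.0099
time_s: 17.1
tcp_pos: [0.5036, 0.3308, 0.1831]
eef_rot: [-143.1, 89.6, 38.9]
contact_force: [0.4, 0.3, -1.9]
gripper_width: 0.0097
[0.50240322 0.33016017 0.18055135] -88.09823111518958
```

View pics/s7.png

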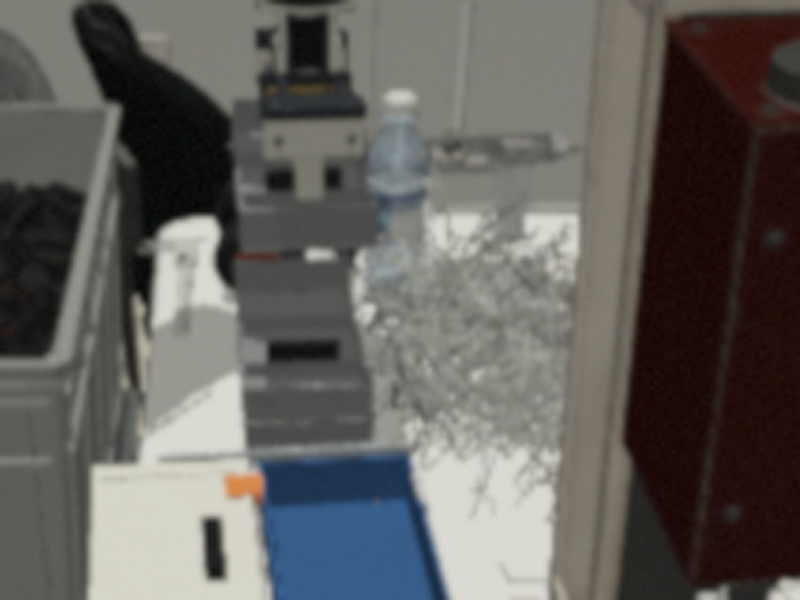

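Only the top tray was lifted; the other two remain in place. Now I'll measure the tray in the hand.

```bash
python3 - <<'E'
from h import *
W=np.load('w7.npy');im=cv2.imread('w7.png').astype(int);p,R0=pose();L=(W-p)@R0
u=np.arange(512)[None]+0*L[...,0]; v=np.arange(384)[:,None]+0*L[...,0]
h=W[...,2]
m=(h>.18)&(h<.26)&(np.abs(W[...,0]-.5)<.09)&(v<225)&(u>60)&(u<420)
q=L[m]; print('z range',np.percentile(h[m],[2,25,50,75,98]).round(4))
t=m&(h>np.percentile(h[m],99)-.007); q=L[t]
print('top rim (tool y,z mm)',cv2.minAreaRect((q[:,1:]*1000).astype(np.float32)),len(q),'x',np.percentile(q[:,0],[5,50,95]).round(4))
for a,b in ((-.2,-.05),(.0,.06),(.06,.2)):
    for c in (0,1):
        k=q[(q[:,1]>a)&(q[:,1]<b)&((q[:,2]>0.02)==bool(c))]
        if len(k)>5: print(a,b,c,'height',round(float(np.median(k[:,0])),4),np.percentile(k[:,1:],[3,97],axis=0).round(4).tolist())
rib=(im.max(2)<60)&(u>200)&(u<300)&(v>80)&(v<240)&m; k=L[rib]; print('rib',len(k),np.percentile(k,[3,50,97],axis=0).round(4).tolist())
E
```

```text
z range [0.201  0.202  0.2025 0.2077 0.2343]
top rim (tool y,z mm) ((40.52762985229492, -36.46683883666992), (91.5162582397461, 34.68861389160156), 1.754276990890503) 1198 x [-0.0582 -0.0549 -0.051 ]
0.0 0.06 0 height -0.0542 [[0.0001, -0.0294], [0.0042, -0.0214]]
0.06 0.2 0 height -0.0565 [[0.0644, -0.0526], [0.0847, -0.0209]]
rib 488 [[-0.0554, -0.0055, -0.0296], [-0.0536, -0.0009, -0.0277], [-0.0392, 0.0039, -0.0214]]
```

```bash
python3 - <<'E'
import numpy as np
P=np.concatenate([np.load(f).reshape(-1,3) for f in ('top.npy','side.npy','w1.npy')]); P=P[~np.isnan(P[:,0])]
for z in np.arange(0.05,.6,.05):
    for y0,y1 in ((-.35,-.2),(-.2,-.1),(-.1,-.03),(-.03,.03),(.03,.1)):
        q=P[(abs(P[:,2]-z)<.025)&(P[:,1]>y0)&(P[:,1]<y1)&(P[:,0]>.56)&(P[:,0]<.95)]
        if len(q)>3: print(round(z,2),y0,y1,'minx',np.percentile(q[:,0],2).round(3),len(q))
E
python3 -c "
from h import *
plan([.5315,.006,.16],-86.4)"
```

```text
0.05 -0.35 -0.2 minx 0.613 5294
0.05 -0.2 -0.1 minx 0.604 6115
0.05 -0.1 -0.03 minx 0.563 5682
0.05 -0.03 0.03 minx 0.588 1825
0.05 0.03 0.1 minx 0.585 3168
0.1 -0.35 -0.2 minx 0.669 1034
0.1 -0.2 -0.1 minx 0.664 1619
0.1 -0.1 -0.03 minx 0.66 1021
0.1 -0.03 0.03 minx 0.718 101
0.1 0.03 0.1 minx 0.667 1124
0.15 -0.35 -0.2 minx 0.675 614
0.15 -0.2 -0.1 minx 0.665 1032
0.15 -0.1 -0.03 minx 0.66 670
0.15 -0.03 0.03 minx 0.713 45
0.15 0.03 0.1 minx 0.799 89
0.2 -0.35 -0.2 minx 0.676 393
0.2 -0.2 -0.1 minx 0.665 951
0.2 -0.1 -0.03 minx 0.66 1246
0.2 -0.03 0.03 minx 0.716 60
0.25 -0.35 -0.2 minx 0.671 296
0.25 -0.2 -0.1 minx 0.664 566
0.25 -0.1 -0.03 minx 0.66 1471
0.25 -0.03 0.03 minx 0.716 76
0.3 -0.35 -0.2 minx 0.67 1549
0.3 -0.2 -0.1 minx 0.664 280
0.3 -0.1 -0.03 minx 0.659 988
0.3 -0.03 0.03 minx 0.718 32
0.35 -0.35 -0.2 minx 0.67 1833
0.35 -0.2 -0.1 minx 0.665 299
0.35 -0.1 -0.03 minx 0.659 658
0.35 -0.03 0.03 minx 0.714 20
0.4 -0.35 -0.2 minx 0.67 1870
0.4 -0.2 -0.1 minx 0.664 311
0.4 -0.1 -0.03 minx 0.66 327
0.4 -0.03 0.03 minx 0.579 838
0.4 0.03 0.1 minx 0.562 2696
0.45 -0.35 -0.2 minx 0.67 2084
0.45 -0.2 -0.1 minx 0.664 336
0.45 -0.1 -0.03 minx 0.66 352
0.45 -0.03 0.03 minx 0.568 965
0.45 0.03 0.1 minx 0.561 4688
0.5 -0.35 -0.2 minx 0.67 3305
0.5 -0.2 -0.1 minx 0.664 536
0.5 -0.1 -0.03 minx 0.658 176
0.55 -0.35 -0.2 minx 0.668 1604
0.55 -0.2 -0.1 minx 0.654 2775
0.55 -0.1 -0.03 minx 0.657 1270
0.55 -0.03 0.03 minx 0.656 97
at [0.5015 0.3295 0.1786] yang -88.12 tilt 0.05 | goal yang -86.4 turn [-0.03  -0.     0.001] shift cm [ 1.86 32.47 -0.96]
```

```bash
python3 -m creep '[[-0.03,0,0,0,2,0,0],[0,0,0,0,4,0,0],[0,0,0,0,4.5,0,0],[0,0,0,0,4.5,0,0],[0,0,0,0,4.5,0,0],[0,0,0,0,4.5,0,0],[0,0,0,0,4,-0.5,0],[0,0,0,0,3,-0.5,0]]'
python3 -m creep '[[0,0,0,2,1.4,0,0],[0,0,0,2.5,0,0,0],[0,0,0,2,0,0,0],[0,0,0,0,0,0,0],[0,0,0,0,0,0,0]]'
python3 - <<'E'
from h import *
plan([.5315,.006,-.014],-86.4)
im,d,W=snap('wrist');np.save('w8.npy',W);cv2.imwrite('w8.png',im);cv2.imwrite('pics/w8.png',cv2.resize(im,(800,600)))
im,d,W=snap('top');np.save('t8.npy',W);cv2.imwrite('t8.png',im)
E
```

```text
time_s: 18.0
tcp_pos: [0.5292, 0.0183, 0.1767]
eef_rot: [13.5, 89.8, -163.0]
contact_force: [0.9, 0.7, -1.3]
gripper_width: 0.01
time_s: 18.5
tcp_pos: [0.5309, 0.0066, 0.1125]
eef_rot: [24.0, 89.9, -152.4]
contact_force: [0.3, 0.7, -1.1]
gripper_width: 0.0097
at [0.5309 0.0066 0.1125] yang -86.37 tilt 0.14 | goal yang -86.4 turn [ 0.001  0.002 -0.001] shift cm [12.65  0.06 -0.05]
```

View pics/w8.png

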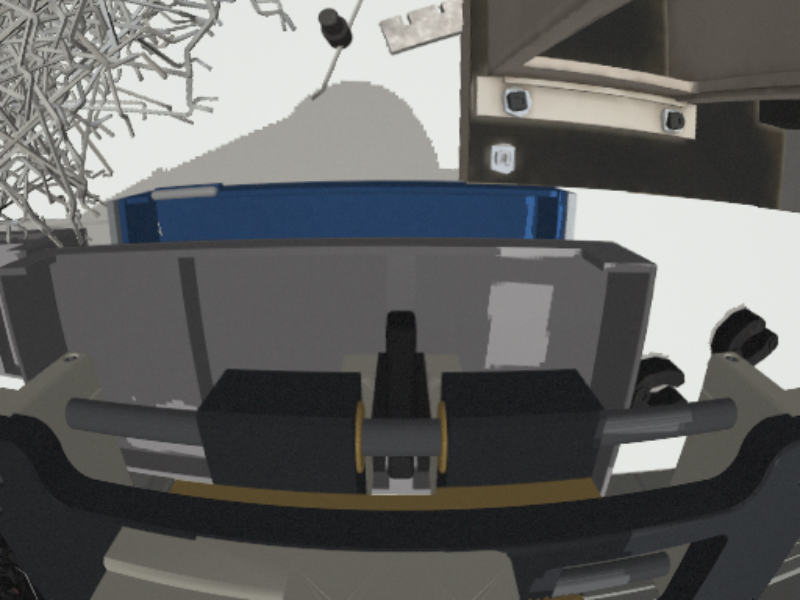

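```bash
python3 - <<'E'
from h import *
W=np.load('w8.npy');im=cv2.imread('w8.png').astype(int);X,Y,Z=np.moveaxis(W,-1,0);B,G,R_=np.moveaxis(im,-1,0)
blue=(B-R_>35)
w=blue&(Z>.040)&(Z<.048)&(X>.57)&(X<.62)
out=[];inn=[];tr=[]
gray=(~blue)&(Z>.155)&(Z<.185)&(X>.5)&(X<.62)
for y in np.arange(-.07,.16,.015):
    k=w&(abs(Y-y)<.005); g=gray&(abs(Y-y)<.005)
    if k.sum()>3: out.append((y,X[k].max()))
    if g.sum()>3: tr.append((y,np.percentile(X[g],98),np.percentile(Z[g],90)))
out=np.array(out);tr=np.array(tr)
print('wall outer',np.polyfit(out[:,0],out[:,1],1),len(out)); print('tray edge',np.polyfit(tr[:,0],tr[:,1],1),np.median(tr[:,2]),len(tr))
# y ends
t=(~blue)&(Z>.155)&(Z<.185)&(X>.52)&(X<.6); print('tray y ends',np.nanpercentile(Y[t],[.3,99.7]))
e=(Z>.035)&(Z<.058)&(X>.56)&(X<.59); print('case y',np.nanpercentile(Y[e&(Y>-.13)&(Y<.22)],[1,5,50,95,99]))
b=blue&(Z<.036)&(X>.55); print('blue y', np.nanpercentile(Y[b],[1,99]))
b=blue&(Z>.04)&(X>.56);print('blue top y', np.nanpercentile(Y[b],[.5,99.5]), X[b&(Y<-.07)].mean(),X[b&(Y>.15)].mean())
E
```

```text
wall outer [-0.06814604  0.59443949] 14
tray edge [-0.05475038  0.56632314] 0.16791487268743074 6
tray y ends [-0.07784636  0.17493104]
case y [-0.08765971 -0.08506883  0.12292682  0.18812184  0.20993541]
blue y [-0.0796385   0.18065348]
blue top y [-0.08505532  0.18733271] 0.5878048164567716 0.575169485669893
```

```bash
python3 - <<'E'
from h import *
W=np.load('w8.npy');im=cv2.imread('w8.png').astype(int);X,Y,Z=np.moveaxis(W,-1,0);B,G,R_=np.moveaxis(im,-1,0)
g=(B-R_<25)&(Z>.125)&(Z<.18)&(X>.5)&(X<.62)
for y in np.arange(-.07,.175,.02):
    k=g&(abs(Y-y)<.004)
    if k.sum()>3:
        i=np.argsort(X[k])[-4:]; print(round(y,3),X[k][i].round(4),Z[k][i].round(4))
E
```

```text
-0.07 [0.5879 0.5879 0.5879 0.588 ] [0.1392 0.1428 0.1644 0.1572]
-0.05 [0.5867 0.5867 0.5867 0.5868] [0.1427 0.1421 0.1373 0.1453]
-0.03 [0.5854 0.5855 0.5855 0.5855] [0.1458 0.1452 0.1474 0.14  ]
-0.01 [0.5841 0.5841 0.5841 0.5842] [0.1368 0.1402 0.1398 0.138 ]
0.01 [0.5827 0.5828 0.5828 0.5828] [0.1369 0.1428 0.1486 0.1479]
0.03 [0.5816 0.5816 0.5818 0.5819] [0.1402 0.1453 0.141  0.1492]
0.05 [0.5805 0.5806 0.5806 0.5807] [0.1401 0.1371 0.143  0.1457]
0.07 [0.5791 0.5791 0.5792 0.5792] [0.1401 0.1434 0.1428 0.1373]
0.09 [0.5779 0.5779 0.5779 0.578 ] [0.148  0.1401 0.1485 0.1488]
0.11 [0.5766 0.5766 0.5766 0.5767] [0.1349 0.1454 0.1376 0.1457]
0.13 [0.5755 0.5755 0.5756 0.5756] [0.1343 0.1401 0.1409 0.1378]
0.15 [0.5744 0.5744 0.5744 0.5744] [0.1343 0.1373 0.1457 0.1431]
0.17 [0.5731 0.5731 0.5731 0.5734] [0.1481 0.1533 0.1657 0.1461]
```

Alignment is within about 1 mm and 0.3°. Lowering the tray.

```bash
python3 -m creep '[[0,0,0,3,0,0,0],[0,0,0,2.5,0,0,0],[0,0,0,1.5,0,0,0],[0,0,0,1.5,0,0,0],[0,0,0,1,0,0,0],[0,0,0,1,0,0,0],[0,0,0,0,0,0,0]]'
python3 -m creep '[[0,0,0,1,0,0,0],[0,0,0,0.6,0,0,0],[0,0,0,0.4,0,0,0],[0,0,0,0,0,0,0]]'
```

```text
time_s: 19.3
tcp_pos: [0.5311, 0.0069, 0.0073]
eef_rot: [14.1, 89.9, -162.2]
contact_force: [-0.7, 1.3, -1.5]
gripper_width: 0.0099
time_s: 19.7
tcp_pos: [0.5317, 0.0069, -0.0121]
eef_rot: [113.8, 90.0, -62.6]
contact_force: [-0.5, 0.2, -1.3]
gripper_width: 0.0098
```

```bash
python3 -m creep '[[0,0,0,0.15,0,0,0],[0,0,0,0,0,0,0],[0,0,0,0,0,0,40],[0,0,0,0,0,0,40],[0,0,0,0,0,0,40],[0,0,0,0,0,0,40]]'
python3 -m creep '[[0,0,0,-2,0,0,40],[0,0,0,-4,0,0,40],[0,0,0,-4.5,0,0,50],[0,0,0,-4.5,0,0,60],[0,0,0,-4,0,0,80],[0,0,0,-3,0,0,80],[0,0,0,0,0,0,80]]'
python3 - <<'E'
from h import *
im,d,W=snap('wrist');X,Y,Z=np.moveaxis(W,-1,0)
m=(im.max(2)<60)&(X>.48)&(X<.58)&(Y>-.02)&(Y<.04)&(Z>.034)&(Z<.046);p=W[m];print('rib',len(p),cv2.minAreaRect((p[:,:2]*1000).astype(np.float32)),np.percentile(Z[m],[5,50,95]))
for y0,y1 in ((.05,.09),(.1,.16),(-.06,-.01)):
    for x0,x1 in ((.49,.53),(.54,.57)):
        k=(X>x0)&(X<x1)&(Y>y0)&(Y<y1)&(Z<.03); print('floor',x0,y0,np.round(np.median(Z[k]),4) if k.any() else None)
plan([.496,-.285,.12],-148)
for n in ('top','side'):
  im,d,W=snap(n); X,Y,Z=np.moveaxis(W,-1,0)
  m=(im.max(2)<70)&(X>.36)&(X<.6)&(Y<-.12)&(Y>-.45)&(Z>.003)&(Z<.04)
  nn,l,st,_=cv2.connectedComponentsWithStats(m.astype(np.uint8))
  for i in range(1,nn):
    if st[i,4]>30: print(n,cv2.minAreaRect((W[l==i][:,:2]*1000).astype(np.float32)))
E
```

```text
time_s: 20.3
tcp_pos: [0.5316, 0.0069, -0.0137]
eef_rot: [19.3, 90.0, -157.1]
contact_force: [0.2, -0.6, 0.4]
gripper_width: 0.0335
time_s: 21.0
tcp_pos: [0.5341, 0.0074, 0.2113]
eef_rot: [-171.1, 89.5, 12.6]
contact_force: [0.9, -0.8, 0.1]
gripper_width: 0.0674
rib 191 ((529.5556640625, 7.3967108726501465), (61.28848648071289, 8.685723304748535), 3.41618013381958) [0.03856535 0.04030024 0.04181306]
floor 0.49 0.05 0.01
floor 0.54 0.05 0.0097
floor 0.49 0.1 0.0098
floor 0.54 0.1 0.0098
floor 0.49 -0.06 0.0099
floor 0.54 -0.06 0.0096
at [0.5327 0.0073 0.2087] yang -86.38 tilt 0.27 | goal yang -148 turn [ 1.076 -0.003  0.004] shift cm [  8.87  18.61 -22.84]
top ((497.62994384765625, -283.68682861328125), (40.720558166503906, 62.725746154785156), 34.17561340332031)
top ((453.8209533691406, -199.03981018066406), (41.15568923950195, 62.996917724609375), 10.800935745239258)
top ((380.4488525390625, -320.59027099609375), (61.04361343383789, 37.777591705322266), 89.42644500732422)
side ((455.0872802734375, -207.3217315673828), (58.21176528930664, 37.89167785644531), 89.59029388427734)
side ((496.3065490722656, -288.1710205078125), (40.848167419433594, 64.19607543945312), 33.803462982177734)
side ((380.32098388671875, -328.5620422363281), (40.38924789428711, 59.5030403137207), 1.566062092781067)
```

The tray sits flat in the case: its floor is 9.8 mm up everywhere and the rib is at (0.5296, 0.0074). The third clip has been knocked to about (0.380, -0.325). Now to the angled clip.

```bash
python3 -m creep '[[0.15,0,0,0,0,0,70],[0.15,0,0,0,0,0,70],[0.15,0,0,0,0,0,70],[0.15,0,0,0,0,0,70],[0.15,0,0,0,0,0,70],[0.15,0,0,0,0,0,70],[0.14,0,0,0,0,0,70],[0,0,0,0,0,0,70]]' 20
python3 -m creep '[[0,0,0,0,3.2,-3.7,70],[0,0,0,0,3.2,-3.7,70],[0,0,0,0,3.2,-3.7,70],[0,0,0,0,3.2,-3.7,70],[0,0,0,3,3.2,-3.7,70],[0,0,0,3,3.2,-3.7,70],[0,0,0,0,0,0,70],[0,0,0,0,0,0,70]]'
cat >> h.py <<'E'
def clips(W,im,x=(.33,.6),y=(-.45,-.12),z=(.003,.04),show=True):
    X,Y,Z=np.moveaxis(W,-1,0); m=(im.max(2)<75)&(X>x[0])&(X<x[1])&(Y>y[0])&(Y<y[1])&(Z>z[0])&(Z<z[1])
    m=cv2.morphologyEx(m.astype(np.uint8),cv2.MORPH_CLOSE,np.ones((3,3)))
    n,l,st,_=cv2.connectedComponentsWithStats(m)
    for i in range(1,n):
        if st[i,4]>60:
            k=(l==i)&(Z>z[1]-.02)&(Z<z[1]); p=(W[k][:,:2]*1000).astype(np.float32)
            if len(p)>20:
                c,s,a=cv2.minAreaRect(p); a=a if s[0]<s[1] else a-90   # a = direction of the short (jaw) axis
                print('clip',np.round(c,1),np.round(sorted(s),1),'jaw dir',round(a,1),'ztop',np.round(np.percentile(Z[k],95),4),st[i,4])
E
python3 - <<'E'
from h import *
plan([.497,-.286,-.031],-146)
im,d,W=snap('wrist');np.save('w9.npy',W);cv2.imwrite('w9.png',im);cv2.imwrite('pics/w9.png',cv2.resize(im,(800,600)))
clips(W,im)
X,Y,Z=np.moveaxis(W,-1,0)
for x in np.arange(.24,.40,.02): 
    k=(abs(X-x)<.01)&(Y<-.25)&(Y>-.42); print(round(x,2),np.nanpercentile(Z[k],[50,98]).round(3) if k.any() else None,end=' ')
E
```

```text
time_s: 21.95
tcp_pos: [0.5307, 0.0067, 0.2048]
eef_rot: [72.4, 89.8, -163.7]
contact_force: [-0.7, -0.1, 0.0]
gripper_width: 0.0613
time_s: 22.75
tcp_pos: [0.4968, -0.2729, 0.1523]
eef_rot: [45.7, 89.8, 169.8]
contact_force: [0.6, -0.7, -0.7]
gripper_width: 0.0611
at [ 0.4968 -0.2729  0.1523] yang -145.91 tilt 0.21 | goal yang -146 turn [ 0.002  0.003 -0.003] shift cm [18.33  0.71 -1.1 ]
clip [ 497.5 -284.7] [44.  65.6] jaw dir 33.2 ztop 0.0292 1442
clip [ 379.2 -321.3] [45.7 65.4] jaw dir 4.0 ztop 0.029 1585
clip [ 455.2 -201.2] [44.4 65.9] jaw dir 1.3 ztop 0.0289 1331
0.24 [-0.177 -0.166] 0.26 [-0.031  0.109] 0.28 [0.105 0.111] 0.3 None 0.32 None 0.34 None 0.36 [0.002 0.029] 0.38 [0.001 0.029] 0.4 [0.001 0.027]
```

View pics/w9.png

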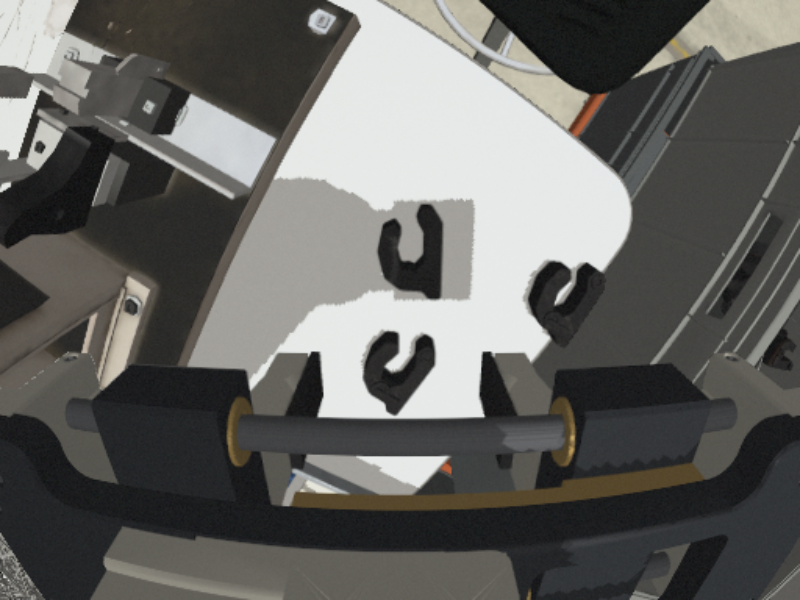

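The wrist view shows all three clips clearly: the target at (410,250), another at (400,370), and the knocked one at (567,300) near the table edge. The measured sizes of 45 x 66 mm and top at 29 mm match. Picking the first.

```bash
python3 -m creep '[[0,0,0,4,0.6,-1,70],[0,0,0,4,0,0,70],[0,0,0,4,0,0,70],[0,0,0,3,0,0,70],[0,0,0,2,0,0,70],[0,0,0,1.2,0,0,70],[0,0,0,0,0,0,70],[0,0,0,0,0,0,70]]' 20
python3 -m creep '[[0,0,0,0,0,0,0],[0,0,0,0,0,0,0],[0,0,0,0,0,0,0],[0,0,0,0,0,0,0],[0,0,0,0,0,0,0]]'
python3 -m creep '[[0,0,0,-2,0,0,0],[0,0,0,-4,0,0,0],[0,0,0,-4.5,0,0,0],[0,0,0,-4.5,0,0,0],[0,0,0,-3,0,0,0],[0,0,0,0,0,0,0]]'
python3 -c "
from h import *
a=np.radians(3.55);c=np.array([.528,.0475]);y=np.array([-np.sin(a),np.cos(a)])
for k in (.081,0,-.081): print(k,c+k*y)
plan([*(c+.081*y),.10],183.5)"
```

```text
time_s: 23.6
tcp_pos: [0.4999, -0.2833, -0.0268]
eef_rot: [-144.7, 89.9, -20.6]
contact_force: [0.3, -0.3, 0.6]
gripper_width: 0.0613
time_s: 24.1
tcp_pos: [0.4993, -0.2838, -0.0268]
eef_rot: [-141.5, 89.9, -17.5]
contact_force: [-1.6, 1.9, 6.0]
gripper_width: 0.045
time_s: 24.7
tcp_pos: [0.5016, -0.2847, 0.1577]
eef_rot: [-141.6, 89.5, -17.6]
contact_force: [0.1, 0.8, -0.2]
gripper_width: 0.0452
0.081 [0.52298452 0.12834457]
0 [0.528  0.0475]
-0.081 [ 0.53301548 -0.03334457]
at [ 0.5016 -0.2847  0.1577] yang -145.93 tilt 0.53 | goal yang 183.5 turn [ 0.533 -0.006  0.007] shift cm [ 5.77 -4.66 41.1 ]
```

```bash
python3 -m creep '[[0.133,0,0,0,0,0,0],[0.133,0,0,0,0,0,0],[0.133,0,0,0,0,0,0],[0.134,0,0,0,0,0,0],[0,0,0,0,-0.5,3,0],[0,0,0,0,-0.5,4.5,0],[0,0,0,0,-0.5,4.5,0],[0,0,0,0,-0.5,4.5,0]]'
python3 -m creep '[[0,0,0,0,-0.5,4.5,0],[0,0,0,0,-0.5,4.5,0],[0,0,0,0,-0.5,4.5,0],[0,0,0,0,-0.5,4.5,0],[0,0,0,0,-0.5,4,0],[0,0,0,0,-0.2,2.6,0],[0,0,0,0,0,0,0]]'
python3 -c "
from h import *
plan([.523,.128,-.018],183.5)"
```

```text
time_s: 25.5
tcp_pos: [0.5081, -0.1164, 0.1517]
eef_rot: [70.4, 90.0, 163.9]
contact_force: [1.8, -0.5, 0.1]
gripper_width: 0.0453
time_s: 26.2
tcp_pos: [0.5206, 0.1323, 0.1516]
eef_rot: [48.3, 90.0, 142.0]
contact_force: [0.3, -1.1, -0.0]
gripper_width: 0.0453
at [0.5206 0.1323 0.1516] yang -176.34 tilt 0.02 | goal yang 183.5 turn [ 0.003  0.    -0.   ] shift cm [16.96 -0.21 -0.44]
```

```bash
python3 -m creep '[[0,0,0,4,-0.2,-0.4,0],[0,0,0,4,0,0,0],[0,0,0,3,0,0,0],[0,0,0,2.5,0,0,0],[0,0,0,2,0,0,0],[0,0,0,0.9,0,0,0],[0,0,0,0.4,0,0,0],[0,0,0,0,0,0,0]]'
python3 -m creep '[[0,0,0,0,0,0,66],[0,0,0,0,0,0,66],[0,0,0,0,0,0,66],[0,0,0,0,0,0,66],[0,0,0,-2,0,0,66],[0,0,0,-4,0,0,70],[0,0,0,-4.5,0,0,70],[0,0,0,-4.5,0,0,70]]'
python3 - <<'E'
from h import *
im,d,W=snap('wrist')
clips(W,im,(.45,.6),(.07,.19),(.012,.042)); clips(W,im)
plan([.4555,-.202,.15],181.3)
E
```

```text
time_s: 27.0
tcp_pos: [0.523, 0.1253, -0.0158]
eef_rot: [137.9, 90.0, -128.7]
contact_force: [0.2, 1.0, 0.5]
gripper_width: 0.0454
time_s: 27.8
tcp_pos: [0.5225, 0.1253, 0.136]
eef_rot: [129.0, 90.0, -137.5]
contact_force: [0.9, 1.3, 0.2]
gripper_width: 0.0611
clip [523.6 123.1] [113.4 119.5] jaw dir -86.5 ztop 0.0402 3904
clip [487.  177.1] [ 1.4 47.2] jaw dir -87.5 ztop 0.0417 80
at [0.5268 0.1268 0.1442] yang -176.41 tilt 0.62 | goal yang 181.3 turn [0.04  0.003 0.01 ] shift cm [ -0.58   7.87 -32.71]
```

```bash
python3 -m creep '[[0.037,0,0,0,1.1,-4.5,70],[0,0,0,0,1.1,-4.6,70],[0,0,0,0,1.1,-4.6,70],[0,0,0,0,1.1,-4.6,70],[0,0,0,0,1.1,-4.6,70],[0,0,0,0,1.1,-4.6,70],[0,0,0,0,1.1,-4.6,70],[0,0,0,0,0,0,70]]'
python3 - <<'E'
from h import *
im,d,W=snap('wrist');clips(W,im)
plan([.4555,-.202,-.029],181.3)
im,d,W=snap('top');cv2.imwrite('pics/t10.png',cv2.resize(im[150:250,210:343],(800,600),interpolation=cv2.INTER_CUBIC)); clips(W,im)
E
```

```text
time_s: 28.65
tcp_pos: [0.4535, -0.2016, 0.1342]
eef_rot: [125.9, 90.0, -143.0]
contact_force: [0.2, 0.6, -0.1]
gripper_width: 0.0611
clip [ 379.1 -320.7] [45.5 64. ] jaw dir 4.7 ztop 0.029 1902
clip [ 454.4 -200.5] [44.1 65.6] jaw dir 2.0 ztop 0.029 1607
at [ 0.4542 -0.1999  0.1342] yang -178.9 tilt 0.0 | goal yang 181.3 turn [-0.004 -0.    -0.   ] shift cm [16.32 -0.12 -0.21]
clip [ 379.1 -324.2] [42.7 54. ] jaw dir 6.4 ztop 0.0321 117
```

View pics/t10.png

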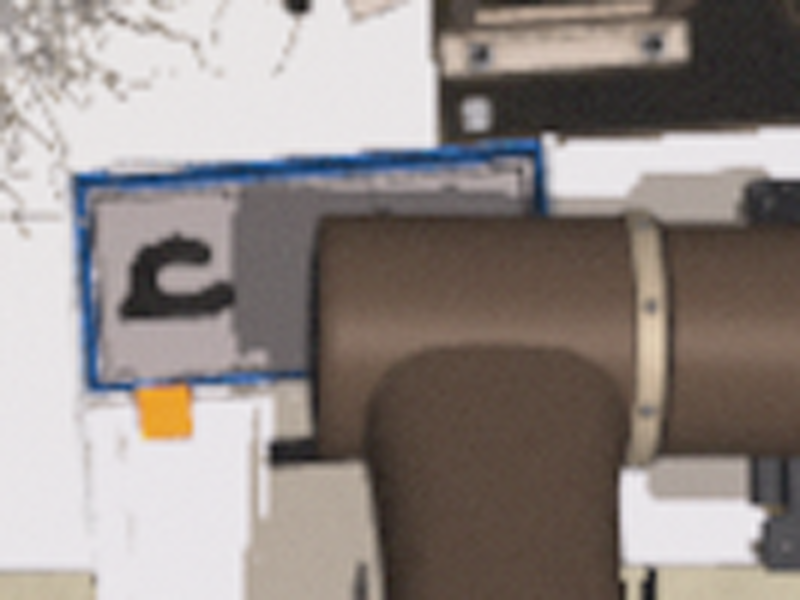

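The first clip lies in the +y pocket (display 175,275). The tool is centred over the second clip, so I'll pick it.

```bash
python3 -m creep '[[0,0,0,4,0,0,70],[0,0,0,4,0,0,70],[0,0,0,3,0,0,70],[0,0,0,3,0,0,70],[0,0,0,1.5,0,0,70],[0,0,0,0.7,0,0,70],[0,0,0,0,0,0,70]]' 20
python3 -m creep '[[0,0,0,0,0,0,0],[0,0,0,0,0,0,0],[0,0,0,0,0,0,0],[0,0,0,0,0,0,0],[0,0,0,0,0,0,0]]'
python3 -m creep '[[0,0,0,-2,0,0,0],[0,0,0,-4,0,0,0],[0,0,0,-4.5,0,0,0],[0,0,0,-4.5,0,0,0],[0,0,0,-3,0,0,0],[0,0,0,0,0,0,0]]'
python3 -c "
from h import *
plan([.528,.0475,.155],183.5)"
```

```text
time_s: 29.45
tcp_pos: [0.4553, -0.1966, -0.0284]
eef_rot: [87.5, 89.9, 179.0]
contact_force: [-0.7, 0.5, 0.7]
gripper_width: 0.0614
time_s: 29.95
tcp_pos: [0.456, -0.1974, -0.0268]
eef_rot: [-91.2, 89.9, 0.2]
contact_force: [-2.3, 3.1, 7.3]
gripper_width: 0.0451
time_s: 30.55
tcp_pos: [0.4582, -0.1981, 0.1574]
eef_rot: [-99.3, 89.5, -7.9]
contact_force: [-0.4, -0.2, -0.8]
gripper_width: 0.0453
at [ 0.4582 -0.1981  0.1574] yang -178.6 tilt 0.53 | goal yang 183.5 turn [-0.037 -0.002  0.009] shift cm [ 0.24 -8.47 24.09]
```

```bash
python3 -m creep '[[-0.037,0,0,0,-1.4,3,0],[0,0,0,0,-1.4,4.3,0],[0,0,0,0,-1.4,4.3,0],[0,0,0,0,-1.4,4.3,0],[0,0,0,0,-1.4,4.3,0],[0,0,0,0,-1.4,4,0],[0,0,0,0,0,0,0],[0,0,0,0,0,0,0]]'
python3 -c "
from h import *
plan([.528,.0505,-.018],183.5)"
```

```text
time_s: 31.35
tcp_pos: [0.5251, 0.0495, 0.1515]
eef_rot: [101.1, 89.9, -165.3]
contact_force: [-0.2, -0.4, -0.3]
gripper_width: 0.0452
at [0.5251 0.0495 0.1515] yang -176.41 tilt 0.07 | goal yang 183.5 turn [ 0.002 -0.    -0.001] shift cm [16.95 -0.29  0.08]
```

```bash
python3 -m creep '[[0,0,0,4,-0.2,0.1,0],[0,0,0,4,0,0,0],[0,0,0,3,0,0,0],[0,0,0,2.5,0,0,0],[0,0,0,2,0,0,0],[0,0,0,0.9,0,0,0],[0,0,0,0.4,0,0,0],[0,0,0,0,0,0,0]]'
python3 -m creep '[[0,0,0,0,0,0,66],[0,0,0,0,0,0,66],[0,0,0,0,0,0,66],[0,0,0,0,0,0,66],[0,0,0,-2,0,0,66],[0,0,0,-4,0,0,70],[0,0,0,-4.5,0,0,70],[0,0,0,-4.5,0,0,70]]'
python3 - <<'E'
from h import *
im,d,W=snap('wrist');clips(W,im)
im,d,W=snap('top');clips(W,im)
plan([.380,-.321,.15],94)
im,d=r.capture('side'); cv2.imwrite('side11.png',im)
E
```

```text
time_s: 32.15
tcp_pos: [0.5275, 0.0493, -0.0157]
eef_rot: [138.0, 90.0, -128.6]
contact_force: [-0.1, 0.7, -0.6]
gripper_width: 0.0455
time_s: 32.95
tcp_pos: [0.527, 0.0497, 0.1359]
eef_rot: [118.1, 90.0, -148.4]
contact_force: [1.3, 1.0, -0.6]
gripper_width: 0.0612
clip [ 378.8 -321.4] [41.1 60.3] jaw dir -0.6 ztop 0.0308 136
at [0.5314 0.051  0.1411] yang -176.43 tilt 0.65 | goal yang 94 turn [1.563 0.011 0.007] shift cm [ -0.89 -36.06 -17.7 ]
```

Second clip placed. The third is too near the bin rim for an x-wise grasp, so I'll take it lengthwise, carry it inboard, and regrasp.

```bash
python3 -m creep '[[-0.15,0,0,0,0,0,100],[-0.15,0,0,0,0,0,100],[-0.15,0,0,0,0,0,100],[-0.15,0,0,0,0,0,100],[-0.15,0,0,0,0,0,100],[-0.15,0,0,0,0,0,100],[-0.15,0,0,0,0,0,100],[-0.15,0,0,0,0,0,100]]'
python3 -m creep '[[-0.15,0,0,0,0,0,100],[-0.15,0,0,0,0,0,100],[-0.08,0,0,0,4,1.9,100],[0,0,0,0,4,1.9,100],[0,0,0,0,4,1.9,100],[0,0,0,0,4,1.9,100],[0,0,0,0,4,1.9,100],[0,0,0,0,4,1.9,100]]'
python3 -m creep '[[0,0,0,0,4,2,100],[0,0,0,0,4,2,100],[0,0,0,0,4,2,100],[0,0,0,0,0,0,100],[0,0,0,0,0,0,100]]'
python3 - <<'E'
from h import *
im,d,W=snap('wrist');clips(W,im); cv2.imwrite('w12.png',im); np.save('w12.npy',W)
plan([.379,-.321,-.029],-86)
E
```

```text
time_s: 33.9
tcp_pos: [0.5267, 0.0496, 0.1332]
eef_rot: [34.5, 89.9, -162.9]
contact_force: [0.5, -0.2, 0.0]
gripper_width: 0.0875
time_s: 34.7
tcp_pos: [0.4258, -0.1974, 0.1336]
eef_rot: [-16.9, 89.9, 167.2]
contact_force: [2.0, -0.8, 0.0]
gripper_width: 0.0876
time_s: 35.2
tcp_pos: [0.3746, -0.3207, 0.1332]
eef_rot: [-31.4, 89.9, 152.4]
contact_force: [-0.1, 1.0, 0.1]
gripper_width: 0.0878
clip [ 378.7 -320.7] [45.8 65. ] jaw dir 6.1 ztop 0.0291 1867
at [ 0.3752 -0.32    0.1334] yang -86.06 tilt 0.08 | goal yang -86 turn [-0.001  0.001  0.001] shift cm [16.24  0.13 -0.37]
```

```bash
python3 -m creep '[[0,0,0,4,0.1,-0.4,100],[0,0,0,4,0,0,100],[0,0,0,3,0,0,100],[0,0,0,3,0,0,100],[0,0,0,1.5,0,0,100],[0,0,0,0.6,0,0,100],[0,0,0,0,0,0,100]]' 12
python3 -m creep '[[0,0,0,0,0,0,0],[0,0,0,0,0,0,0],[0,0,0,0,0,0,0],[0,0,0,0,0,0,0]]'
```

```text
time_s: 35.95
tcp_pos: [0.38, -0.3198, -0.0274]
eef_rot: [-22.5, 89.9, 161.7]
contact_force: [0.6, -0.9, -0.1]
gripper_width: 0.0877
time_s: 36.35
tcp_pos: [0.3803, -0.321, -0.0261]
eef_rot: [155.4, 89.9, -20.6]
contact_force: [-0.2, -0.3, 2.8]
gripper_width: 0.0619
```

```bash
python3 -m creep '[[0,0,0,-0.5,0,0,0],[0,0,0,-1.5,0,0,0],[0,0,0,0,-1.5,-1.5,0],[0,0,0,0,-2.5,-2.5,0],[0,0,0,0,-2.5,-2.5,0],[0,0,0,0,-2.5,-2.5,0],[0,0,0,0,-1,-1,0],[0,0,0,0,0,0,0]]'
python3 -m creep '[[0,0,0,1,0,0,0],[0,0,0,0.9,0,0,0],[0,0,0,0,0,0,0],[0,0,0,0,0,0,100],[0,0,0,0,0,0,100],[0,0,0,0,0,0,100],[0,0,0,0,0,0,100]]'
python3 -m creep '[[0,0,0,-2,0,0,100],[0,0,0,-4,0,0,100],[0,0,0,-4.5,0,0,100],[0,0,0,-4.5,0,0,100],[0.15,0,0,0,0,0,70],[0.15,0,0,0,0,0,70],[0.15,0,0,0,0,0,70],[0.15,0,0,0,0,0,70]]'
python3 -m creep '[[0.15,0,0,0,0,0,70],[0.15,0,0,0,0,0,70],[0.15,0,0,0,0,0,70],[0.15,0,0,0,0,0,70],[0.15,0,0,0,0,0,70],[0.15,0,0,0,0,0,70],[0.08,0,0,0,0,0,70],[0,0,0,0,0,0,70]]'
python3 - <<'E'
from h import *
im,d,W=snap('wrist');clips(W,im); cv2.imwrite('pics/w13.png',cv2.resize(im,(800,600))); np.save('w13.npy',W)
plan([.475,-.22,-.029],183.5)
E
```

```text
time_s: 37.15
tcp_pos: [0.4741, -0.2129, -0.0064]
eef_rot: [167.8, 90.0, -8.0]
contact_force: [-0.1, -0.3, -1.0]
gripper_width: 0.0618
time_s: 37.85
tcp_pos: [0.4726, -0.2142, -0.0258]
eef_rot: [-38.2, 90.0, 145.8]
contact_force: [-0.5, -0.3, -0.6]
gripper_width: 0.0856
time_s: 38.65
tcp_pos: [0.4726, -0.214, 0.1245]
eef_rot: [-139.7, 90.0, 9.6]
contact_force: [0.7, -0.1, -0.7]
gripper_width: 0.0636
time_s: 39.45
tcp_pos: [0.4726, -0.214, 0.1242]
eef_rot: [-39.1, 90.0, 54.3]
contact_force: [0.7, -0.0, 0.4]
gripper_width: 0.0613
clip [ 469.9 -214.2] [43.8 65.5] jaw dir 4.7 ztop 0.0291 1710
at [ 0.4726 -0.214   0.1242] yang -176.39 tilt 0.01 | goal yang 183.5 turn [0.002 0.    0.   ] shift cm [15.32 -0.2  -0.62]
```

View pics/w13.png

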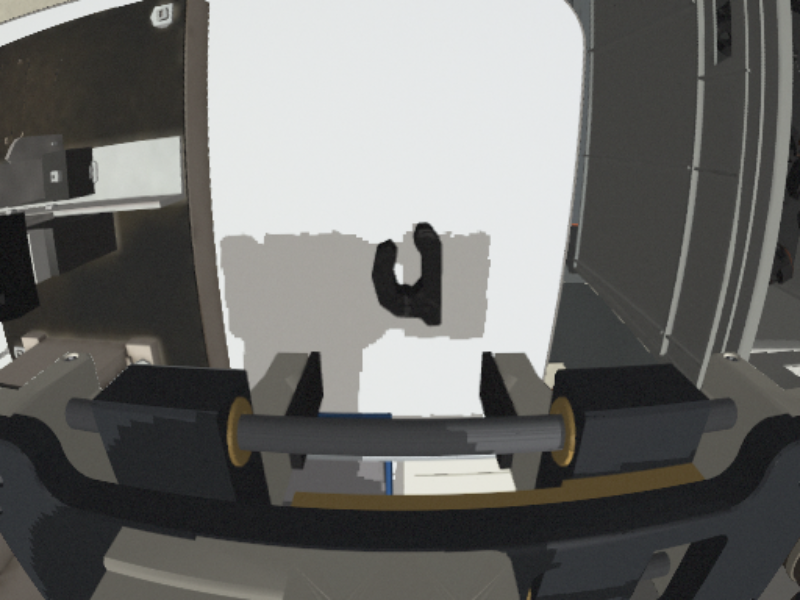

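The clip is under the jaws at (0.470, -0.214) and aligned. Regrasping.

```bash
python3 -m creep '[[0,0,0,4,0.3,0,70],[0,0,0,4,0,0,70],[0,0,0,3,0,0,70],[0,0,0,2.5,0,0,70],[0,0,0,1.2,0,0,70],[0,0,0,0.4,0,0,70],[0,0,0,0,0,0,70],[0,0,0,0,0,0,70]]' 20
python3 -m creep '[[0,0,0,0,0,0,0],[0,0,0,0,0,0,0],[0,0,0,0,0,0,0],[0,0,0,0,0,0,0],[0,0,0,0,0,0,0]]'
python3 -m creep '[[0,0,0,-2,0,0,0],[0,0,0,-4,0,0,0],[0,0,0,-4.5,0,0,0],[0,0,0,-4.5,0,0,0],[0,0,0,-3,0,0,0],[0,0,0,0,0,0,0],[0,0,0,0,0,0,0]]'
python3 -c "
from h import *
plan([.533,-.034,.155],183.5)"
```

```text
time_s: 40.3
tcp_pos: [0.4707, -0.2143, -0.0257]
eef_rot: [-101.9, 89.9, -8.4]
contact_force: [-0.3, -0.3, -0.3]
gripper_width: 0.0612
time_s: 40.8
tcp_pos: [0.4701, -0.2143, -0.0261]
eef_rot: [-105.8, 90.0, -12.3]
contact_force: [-1.0, 1.0, 6.4]
gripper_width: 0.0453
time_s: 41.5
tcp_pos: [0.4699, -0.2141, 0.1538]
eef_rot: [-85.2, 89.9, 8.3]
contact_force: [-0.1, 0.4, -1.3]
gripper_width: 0.0452
at [ 0.4699 -0.2141  0.1538] yang -176.52 tilt 0.11 | goal yang 183.5 turn [-0.     0.     0.002] shift cm [-0.12 -7.4  17.59]
```

```bash
python3 -m creep '[[0,0,0,0,-1.5,3.5,0],[0,0,0,0,-1.5,3.6,0],[0,0,0,0,-1.5,3.6,0],[0,0,0,0,-1.5,3.6,0],[0,0,0,0,-1.4,3.3,0],[0,0,0,0,0,0,0],[0,0,0,0,0,0,0],[0,0,0,0,0,0,0]]'
python3 -c "
from h import *
plan([.533,-.034,-.017],183.5)"
```

```text
time_s: 42.3
tcp_pos: [0.5319, -0.0345, 0.1521]
eef_rot: [98.8, 89.9, -167.7]
contact_force: [0.2, -0.7, -0.5]
gripper_width: 0.045
at [ 0.5319 -0.0345  0.1521] yang -176.52 tilt 0.12 | goal yang 183.5 turn [-0.    -0.    -0.002] shift cm [16.91 -0.11  0.05]
```

```bash
python3 -m creep '[[0,0,0,4,-0.1,0,0],[0,0,0,4,0,0,0],[0,0,0,3,0,0,0],[0,0,0,2.5,0,0,0],[0,0,0,2,0,0,0],[0,0,0,0.9,0,0,0],[0,0,0,0.4,0,0,0],[0,0,0,0,0,0,0]]'
python3 -m creep '[[0,0,0,0,0,0,66],[0,0,0,0,0,0,66],[0,0,0,0,0,0,66],[0,0,0,0,0,0,66],[0,0,0,-2,0,0,66],[0,0,0,-4,0,0,50],[0,0,0,-4.5,0,0,0],[0,0,0,-4.5,0,0,0]]'
python3 -m creep '[[0,0,0,-4,4,1,0],[0,0,0,0,3,4,0],[0,0,0,0,0,4,0],[0,0,0,0,0,4,0],[0,0,0,0,0,4,0],[0,0,0,0,0,0,0]]'
python3 - <<'E'
from h import *
im,d,W=snap('wrist'); cv2.imwrite('pics/w14.png',cv2.resize(im,(800,600))); np.save('w14.npy',W); cv2.imwrite('w14.png',im)
X,Y,Z=np.moveaxis(W,-1,0)
for y0,y1 in ((-.09,.005),(.01,.085),(.09,.18)):
    k=(X>.48)&(X<.575)&(Y>y0)&(Y<y1)&(im.max(2)<60)&(Z<.06)&(Z>.012); print(y0,k.sum(),np.percentile(Z[k],[10,50,90,98]).round(4) if k.any() else 0)
plan([.37,.05,.15],183.5)
E
```

```text
time_s: 43.1
tcp_pos: [0.5338, -0.0344, -0.0148]
eef_rot: [124.7, 90.0, -141.9]
contact_force: [0.4, 0.4, 0.8]
gripper_width: 0.0455
time_s: 43.9
tcp_pos: [0.5334, -0.034, 0.1369]
eef_rot: [107.8, 90.0, -158.7]
contact_force: [0.7, 0.2, -0.2]
gripper_width: 0.0397
time_s: 44.5
tcp_pos: [0.4589, 0.1341, 0.1705]
eef_rot: [-52.3, 89.9, 41.5]
contact_force: [-0.5, -0.1, 0.5]
gripper_width: 0.0005
-0.09 1397 [0.0273 0.0349 0.0378 0.0402]
0.01 1694 [0.0279 0.035  0.038  0.0405]
0.09 1668 [0.0192 0.0347 0.0371 0.0384]
at [0.4586 0.1324 0.1702] yang -176.3 tilt 0.03 | goal yang 183.5 turn [0.003 0.    0.   ] shift cm [ 2.02  9.35 -7.69]
```

View pics/w14.png

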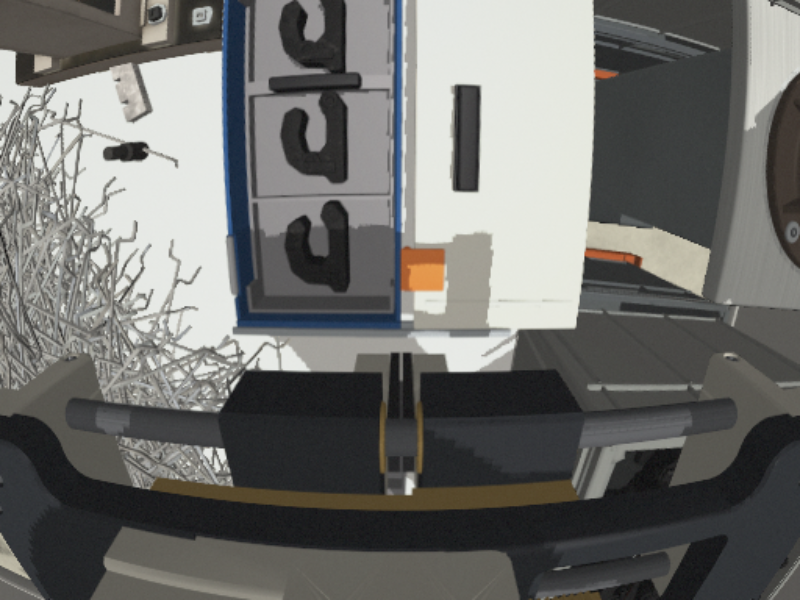

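All three clips lie flat in their pockets (tops at 37 mm), with the rib between. Now the cover: find the ridge.

```bash
python3 - <<'E'
from h import *
W=np.load('w14.npy');im=cv2.imread('w14.png');X,Y,Z=np.moveaxis(W,-1,0)
m=(im.max(2)<70)&(X>.39)&(X<.46)&(Y>-.01)&(Y<.1)&(Z>.058)&(Z<.07);p=W[m];print(len(p),cv2.minAreaRect((p[:,:2]*1000).astype(np.float32)),p.mean(0))
plan([p[:,0].mean(),.045,.0185],183.5)
E
```

```text
787 ((423.6390686035156, 41.13018798828125), (15.368282318115234, 67.43344116210938), 3.3303587436676025) [0.42340879 0.04357312 0.06390149]
at [0.4586 0.1324 0.1702] yang -176.3 tilt 0.03 | goal yang 183.5 turn [0.003 0.    0.   ] shift cm [15.17  4.05 -8.51]
```

```bash
python3 -m creep '[[0,0,0,0,2,-4.4,50],[0,0,0,0,2,-4.4,50],[0,0,0,4,0,0,50],[0,0,0,4,0,0,50],[0,0,0,3,0,0,50],[0,0,0,2.5,0,0,50],[0,0,0,1.4,0,0,50],[0,0,0,0,0,0,50]]' 40
python3 -m creep '[[0,0,0,0.3,0,0,50],[0,0,0,0,0,0,0],[0,0,0,0,0,0,0],[0,0,0,0,0,0,0],[0,0,0,0,0,0,0],[0,0,0,0,0,0,0]]'
python3 -c "
from h import *
plan([.558,.0495,.0185],183.5)"
```

```text
time_s: 45.35
tcp_pos: [0.4239, 0.039, 0.02]
eef_rot: [129.9, 89.9, -136.6]
contact_force: [0.0, -0.1, 0.5]
gripper_width: 0.0436
time_s: 45.95
tcp_pos: [0.4249, 0.04, 0.0187]
eef_rot: [-78.2, 89.9, 15.3]
contact_force: [-0.7, -1.8, 6.7]
gripper_width: 0.0132
at [0.4249 0.04   0.0187] yang -176.51 tilt 0.08 | goal yang 183.5 turn [-0.     0.     0.001] shift cm [  0.02 -13.34   0.14]
```

```bash
python3 -m creep '[[0,0,0,0,-1,0,0],[0,0,0,0,-2,0,0],[0,0,0,0,-2.5,0,0],[0,0,0,0,-2.5,0,0],[0,0,0,0,-2,0,0],[0,0,0,0,-1.5,0,0],[0,0,0,0,-0.5,0,0],[0,0,0,0,0,0,0]]'
python3 -m creep '[[0,0,0,0,-0.3,0,0],[0,0,0,0,-0.3,0,0],[0,0,0,0,0,0,0]]'
python3 -m creep '[[0,0,0,0,-0.3,0,0],[0,0,0,0,-0.3,0,0],[0,0,0,0,0,0,0]]'
python3 -m creep '[[0,0,0,0,-0.3,0,0],[0,0,0,0,0,0,0]]'
```

```text
time_s: 46.75
tcp_pos: [0.5459, 0.0473, 0.0187]
eef_rot: [-90.8, 89.9, 2.7]
contact_force: [1.2, -1.7, 5.3]
gripper_width: 0.0138
time_s: 47.05
tcp_pos: [0.5488, 0.0474, 0.0187]
eef_rot: [96.8, 89.9, -169.7]
contact_force: [-7.3, 0.2, 13.3]
gripper_width: 0.0139
time_s: 47.35
tcp_pos: [0.5565, 0.0479, 0.0187]
eef_rot: [-94.7, 90.0, -1.2]
contact_force: [-1.2, -0.5, 6.3]
gripper_width: 0.0136
time_s: 47.55
tcp_pos: [0.5576, 0.0479, 0.0187]
eef_rot: [96.6, 89.9, -169.9]
contact_force: [-7.1, 0.9, 12.4]
gripper_width: 0.0132
```

```bash
python3 -m creep '[[0,0,0,0,-0.2,0,0],[0,0,0,0,-0.2,0,0],[0,0,0,0,0,0,0]]'
python3 -m creep '[[0,0,0,0,0.3,0,0],[0,0,0,0,0,0,40],[0,0,0,0,0,0,40],[0,0,0,0,0,0,40],[0,0,0,-2,0,0,40],[0,0,0,-4,0,0,40],[0,0,0,-4.5,0,0,40],[0,0,0,-4.5,0,0,40]]'
python3 -m creep '[[0,0,0,-4,4.5,0,40],[0,0,0,0,4.5,3,40],[0,0,0,0,0,4.5,40],[0,0,0,0,0,4.5,40],[0,0,0,0,0,4.5,40],[0,0,0,0,0,0,40]]'
python3 - <<'E'
from h import *
im,d,W=snap('wrist'); cv2.imwrite('pics/w15.png',cv2.resize(im,(800,600))); X,Y,Z=np.moveaxis(W,-1,0)
m=(im.max(2)<70)&(X>.5)&(X<.6)&(Y>.0)&(Y<.1)&(Z>.058)&(Z<.07);p=W[m];print(len(p),cv2.minAreaRect((p[:,:2]*1000).astype(np.float32)),p.mean(0))
B,G,R_=np.moveaxis(im.astype(int),-1,0)
t=(R_-B>70)&(X>.5)&(X<.65)&(Y>.08)&(Y<.2); print('tab',np.percentile(W[t],[2,50,98],axis=0).round(4).tolist())
b=(B-R_>35)&(Z>.038)&(Z<.05)&(X>.56)&(X<.62); print('wall',np.polyfit(Y[b],X[b],1),b.sum())
E
```

```text
time_s: 47.85
tcp_pos: [0.5575, 0.0478, 0.0186]
eef_rot: [94.5, 89.5, -172.0]
contact_force: [-24.0, 6.1, 26.4]
gripper_width: 0.0135
time_s: 48.65
tcp_pos: [0.5591, 0.0481, 0.1689]
eef_rot: [98.8, 89.9, -167.7]
contact_force: [1.6, -0.0, -1.3]
gripper_width: 0.0349
time_s: 49.25
tcp_pos: [0.4708, 0.21, 0.2006]
eef_rot: [57.2, 90.0, 150.9]
contact_force: [-0.3, -0.2, 0.3]
gripper_width: 0.035
708 ((557.2758178710938, 52.53755187988281), (15.911131858825684, 64.37117004394531), 3.488513946533203) [0.55671824 0.05217859 0.06375384]
tab [[0.5654, 0.1263, 0.0529], [0.5795, 0.1403, 0.0546], [0.5937, 0.1545, 0.0561]]Traceback (most recent call last):
  File "<stdin>", line 6, in <module>
    raise TypeError("expected non-empty vector for x")
TypeError: expected non-empty vector for x
```

View pics/w15.png

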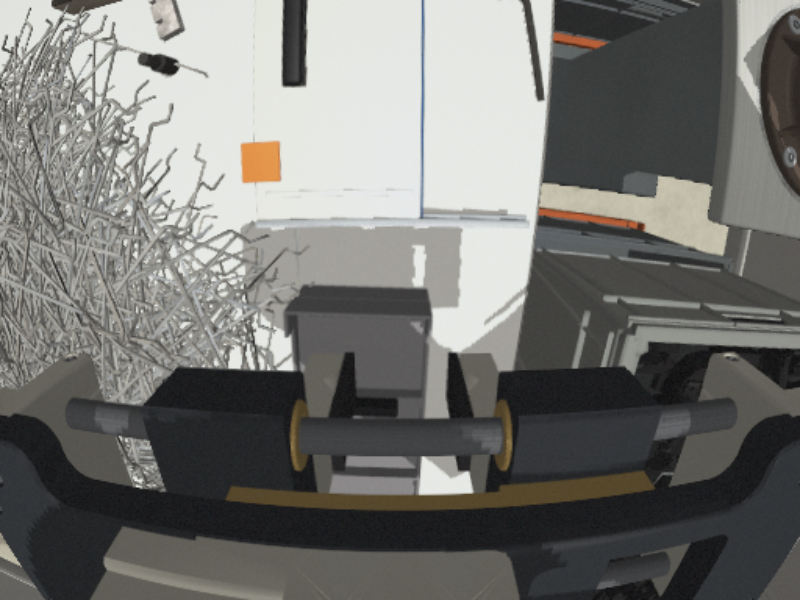

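The cover spans the case, hard against its stop. The ridge travelled 134 mm and the tab lies flat at 54 mm. The pile stands at display (360,330), and the punch and gauge block are undisturbed. Handing in.

```bash
python3 -c "
from h import *
print(r.get_state()['contact_force'],r.get_state()['time_s']); r.close_job()"
```

```text
[-0.49309882 -0.58526279  0.26024479] 49.3
the job is handed in; nothing more can be done
```

The job is done and handed in at 49.3 s. The cover is home with all three clips under it, though I read that from forces and pictures, since the cover joint itself is not reported.

- **Cover opened:** I pushed it by the ridge with shut fingers until it hit its stop. Two earlier tries closed and pushed in the air above the ridge, because the fingertips really sit about 34 mm short of the reported TCP. I measured this in two cameras and allowed for it from then on.
- **Tray:** Only the top tray was lifted; the side picture showed the other two still in the pile. It sits flat in the case, with its floor 9.7–10 mm up at six spots (nominal 9 mm) and the rib within about 2 mm of its place.
- **Clips:** All three lie flat, one per pocket, with their tops at about 37 mm. One had been knocked near the table edge, so I gripped it lengthwise, moved it inboard and regrasped it.
- **Closing:** The push force rose to about 7 N at the ledge, dropped, then rose to 24 N with no further movement. The ridge travelled about 134 mm against 135 mm nominal, and the tab lies flat at about 54 mm.

In the last picture the gripper is clear of everything, and the punch and gauge block look undisturbed, though I did not measure them. One last check failed: the fit of the case's back wall against the closed cover found no visible wall pixels, so it gave no number. I did not measure the two lower trays again at the end; they only appear in place in the last picture.

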